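# Refit the mesh filter of a downdraft deburring box

## Robot

A 6-joint arm with a two-finger parallel gripper is mounted at the origin on the work surface. World frame = base frame: x ahead of the robot, y to its left, z up, the work surface at z = 0. Lengths are in m, angles in rad, forces in N, time in s.
With the tool pointing down it reaches from about 0.375 to 0.9 m from the base axis. Payload 3.1 kg.
Tool frame: the origin (TCP) lies on the centre line of the jaws, within the pads' length; the fingertips stand manip.finger_overhang ahead of it and the grasp point (between the pads) lies 11 mm behind it (manip.finger_overhang is the distance from the TCP to the fingertips, in m); y points along the fingers, z is the direction in which the jaws open and shut, and the axes are right-handed (so a half turn about y gives the same grasp; the last joint's range is limited). The gripper opens to 85 mm and grips with 20 to 120 N. Pads are 22 mm wide; open, the fingers measure 114 mm over their backs; the gripper's body (76 mm by 85 mm) begins 54 mm behind the grasp point. The pads swing forward as they close: fully open they stand 13 mm farther back than shut.
Start: joints at [-1.5, 0.527, 1.433, -0, 1.181, -0.178], TCP at [0.154, -0.606, 0.199] pointing down, gripper open.
Joint ranges: [-3.08, 3.08], [-0.75, 2.2], [0.22, 2.44], [-1.43, 4.57], [0, 2.65], [-2.85, 2.85]. Speed limits (rad/s): [2.79, 2.79, 3.14, 3.14, 3.14, 3.14].

## Interface

Orientations are given as a unit quaternion [x, y, z, w].
In Python, from station import manip gives the robot as it stands.
- The arm moves only by the tool send_rows, never from a script. Its argument "plan" is a list of rows, each an object with "linear": the shift along the tool's x, y, z in units of 30 mm (1.0 is 30 mm), a list of three; "roll": the turn about the tool's y in units of 6 degrees (1.0 is 6 degrees). In form: [{"linear": [tx, ty, tz], "roll": roll}, ...]. A call has exactly 5 rows; each row shifts and turns the commanded pose from where the row before left it, along the tool's axes as they then stand; what a row does not reach is not made up. A row lasts 1/8 s, in which the tool goes at most 62.5 mm and 10.7 degrees, less where a joint would pass 70% of its speed; a pose out of reach is approached as far as the arm can. A call is refused whole if a number of a shift passes 1 or a number of a turn 1, either way. A call with a gripper value outside its range is refused whole. "claw" is the finger opening in mm, from 0 to 85.4, set as the call begins (left out, the last holds). The fingers move at their own pace and stop on an object; "force" is the grip in N (left out, the last holds). Time passes only in rows, so rows that do not move let the fingers close, or fill a call up. It gives the time, the measured TCP pose, the force and the opening at its end, in the units of the state.
- manip.sense(): the state, without advancing time (a new reading comes with each control period).
- manip.snapshot(name): name is "side" or "top"; returns the picture (400x640x3 uint8, blue, green, red); there is no depth.
- manip.get_calibration(name): a dict with "fovy" (degrees; the focal length in pixels is half the picture's height over the tangent of half this angle, whatever the lens; pixels are square), "cx", "cy" (the principal point, pixels), "cam_to_world" (4x4, takes a point from camera to world coordinates). Camera axes: x right, y down, z forward; pixel columns grow to the right and rows downward; lengths in m; the calibration is good to about 2 mm. A picture is of the moment at which its call begins. get_calibration takes no time and is no camera call.
- manip.sign_off(): hands the job in, once; it reports no verdict.
Trained networks look in the newest picture that a camera, given by its name, has taken for a name from the list of things; names that differ only in an ending like _2 or _b are one class to them, and where a whole thing is asked for, a point or a joint stands for the part that bears it (a point fixed in the world has none). Each returns a list of dicts, best first, with "p" (0 to 1); they miss things now and then, are a little off and sometimes report something else, mostly with a low value. They report only what shows in the picture. A call takes as long as a camera call.
- manip.look_for(camera, query): "extent" ([left, top, right, bottom] in pixels, round what is visible of it).
The state is a dict: "t": time; "q": joint angles; "qd": joint speeds; "tau": joint torques, N m; "tcp_pos": TCP position; "tool_rot": TCP orientation; "force": force on the tool from outside, world axes, zero at the start; "ft_torque": the same for the moment, N m; "finger_gap": opening from 0.0 (shut) to 1.0 (fully open).
Only numpy, scipy, OpenCV 4.12 (cv2) and the standard library are available. Lean on these libraries where they do the work, as an engineer would, in place of code of your own. Each camera call takes 0.05 s, during which the arm holds its last target.

## Task

Put the cleaned mesh filter back into the downdraft deburring box: hook its tongue under the retaining lip with the front raised, then swing the front down, feeling sideways until its notch drops over the locating pin, and press it fully home so that the spring catch snaps over its front rail. Let go of it, and leave the collets on the bench and on the box standing where they are.

Things in the scene. Friction and masses are not known exactly. Their poses are not given: they have to be found in the camera images.
- box: Downdraft deburring box, grey sheet metal, 300 (x) x 280 (y) x 130 mm high, fixed. Origin: middle of its underside; x from front (switch panel, catch) to rear (lip), y left, z up. Flat deck at z = 130 mm with a suction opening x -54..64, y -86..86 mm; the filter's frame rests on the deck round it.
- lip_edge (a point): Middle of the lower edge of the steel retaining lip at the rear of the deck: (88, 0, 140) mm in the box's frame. The lip spans y -103..103, its underside 10 mm above the deck; its edge flares up at 45 degrees from x = 88 to 83, top 17 mm above the deck; end plates close it at y = -103 and 103.
- lip_back (a point): Foot of the lip's back wall inside, on the deck: (103, 0, 130) mm in the box's frame. The space under the lip is 15 mm deep, from the edge to this wall.
- seat (a point): Point on the deck, (0, 0, 130) mm in the box's frame, over which the middle of the filter's underside comes to lie (within about 4 mm along x, 10 mm along y as the pin is set); axes as the box.
- pin_slot (a point): Middle of the cross slot in the front deck, (-67, 60, 130) mm in the box's frame. In it stands the brass locating pin: 7 mm thick, 10 mm high, its top 3 mm coned to 3 mm across. The pin is screwed down anywhere within 8 mm of this point along the box's y and is not measured: look or feel for it.
- catch_nose (a point): Tip of the catch's bolt when closed: (-69, 0, 144) mm in the box's frame; 13 mm are free below the bolt. Dark housing behind it: x -130..-94, y -19..19, 34 mm high over the deck; bolt end with a black knob to x = -154.
- catch (a joint): Spring bolt of the catch, 22 mm wide: 0 = sprung out (closed), grows in m as it is pushed to the front of the box (at most 0.014). Its nose is a ramp 60 degrees steep, 14 to 29 mm above the deck: a rail pressed down from above pushes it back some 5 mm against 1 to 3 N, then it springs out over the rail. The press takes 3 to 12 N at the front rail.
- filter: Mesh filter cassette, 0.32 to 0.63 kg: aluminium frame 150 (x) x 200 (y) x 12 mm with steel mesh. Origin: middle of the frame's underside, z up, x towards the tongue, y left. It lies flat on the bench at the start, grip up.
- tongue_tip (a point): Middle of the end of the filter's tongue, half way through its thickness: (101, 0, 2.5) mm in the filter's frame. The tongue is 5 mm thick, level with the frame's underside, and stands out 26 mm beyond the frame (x 75..101, y -80..80 mm).
- notch (a point): Place of the pin in the filter's notch, at the underside: (-67, 60, 0) mm in the filter's frame. The notch in the front rail (x -75..-55) is 11 mm wide (y), 17 mm deep (x -75..-58), open to the front and right through the rail's 12 mm.
- front_edge (a point): Middle of the lower front edge of the filter: (-75, 0, 0) mm in its frame.
- grip (a point): Middle of the filter's black grip bar, (0, 0, 38) mm in its frame. The bar is 12 mm thick (x), 90 mm long (y), 24 mm high (z 26..50 mm), on two posts at y = -36 and 36 mm; a flat bracing strip lies under it, top at z = 11 mm. A grip of 30 to 60 N holds it well; far harder squeezing makes it creep.
- collet_a: Steel step collet standing on the bench between filter and box, 48 mm across its head, 62 mm high; origin under its foot.
- collet_d: Brass-coloured collet standing on the bench between filter and box, farther from the robot than the steel one, 40 mm across, 58 mm high; origin under its foot.
- collet_e: Steel collet standing on the front right corner of the box's deck, 36 mm across, 52 mm high; origin under its foot.

How it is judged:
On the way:
1. the tongue is hooked at least 4 mm under the lip while the filter is still tilted by more than 0.08 rad (5 degrees), front up (x of tongue_tip in the frame of box above 0.092 m and z of tongue_tip in the frame of box below 0.1395 m and angle between filter's own z axis and vertical above 0.08 rad and z of front_edge in the frame of box above 0.14 m), for 0.1 s.
At the end, for the whole second after the job is handed in: The filter lies at rest, flat on the deck (front edge and tongue to 3 mm, tilt under 0.03 rad), its tongue at least 6 mm under the lip, its notch over the pin (within 12 mm of the seat sideways, in line within 0.06 rad), the catch sprung out over its front rail (within 2 mm of closed) (x of tongue_tip in the frame of box above 0.094 m and z of tongue_tip in the frame of box below 0.1355 m and z of front_edge in the frame of box between 0.127 and 0.133 m and angle between filter's own z axis and vertical below 0.03 rad and y of filter in the frame of seat between -0.012 and 0.012 m and angle between the x axis of filter and the x axis of box, either way round below 0.06 rad and value of joint catch below 0.002 m and linear speed of filter below 0.02 m/s); the robot touches nothing.
It fails at once if a collet on the bench or the box is knocked over or shifted by more than 30 mm (distance of any of collet_a, collet_d, collet_e from where it was at the start of the episode above 0.03 m or angle between any of collet_a, collet_d, collet_e's own z axis and vertical above 0.6 rad).
It also fails if it takes over 61 s, if anything falls off the work surface, if the arm or the gripper's body presses on something with over 40 N, if the wrist force passes 120 N, or if a joint passes its speed limit or range.

## Working session

There is one attempt and no reset: what is moved stays moved. The work goes in short steps, Python scripts to look and compute and a tool call to move; the robot and the scene stay as the last step left them, time stands still between calls to the robot, and variables do not carry over. Pictures are saved under pics/ and viewed, and the job is handed in when it is done.

Besides the shell and the picture viewer there is one more tool, called after "Call:" as a command line: name --argument value ..., lists and objects as JSON in quotes. send_rows: Moves the arm, as the interface text tells. Its arguments: {"type":"object","properties":{"plan":{"type":"array"},"claw":{"type":"number"},"force":{"type":"number"}},"required":["plan"]}

```bash
ls; mkdir -p pics
python3 - <<'E'
from station import manip
import cv2,numpy as np
print(manip.sense()); print(manip.finger_overhang)
for n in("side","top"):
    im=manip.snapshot(n); cv2.imwrite(f"pics/{n}0.png",im)
    c=manip.get_calibration(n); print(n,c)
    for q in("filter","box","collet_a","collet_d","collet_e","grip"):
        try: print(q,[(d['p'],d['extent']) for d in manip.look_for(n,q)][:3])
        except Exception as e: print(q,e)
E
```

```text
pics
{'t': 0.0, 'q': array([-1.50049051e+00,  5.28472048e-01,  1.43389913e+00,  1.97987253e-05,
        1.18138261e+00, -1.78501662e-01]), 'qd': array([ 0.00029949, -0.00061277, -0.00018798,  0.00282127, -0.0007192 ,
        0.00166814]), 'tau': array([ 1.17452772e-03, -4.42354202e+01, -1.78025597e+01,  4.41954262e-05,
        8.60494998e-03,  4.08992392e-06]), 'tcp_pos': array([ 0.15388325, -0.60495851,  0.19833108]), 'tool_rot': array([-0.08768953,  0.70240467, -0.70087945,  0.08778509]), 'force': array([-0.74135262,  0.34768793,  0.08759175]), 'ft_torque': array([-0.02247023,  0.02349731,  0.02450395]), 'finger_gap': 0.9998729153705769}
0.008
side {'fovy': 45.28078803498927, 'cx': 321.72736792494356, 'cy': 201.6291649909473, 'cam_to_world': array([[-0.98795188, -0.09746902,  0.12021174,  0.387424  ],
       [-0.15472708,  0.6057328 , -0.78047889,  0.97080698],
       [ 0.00325632, -0.78967561, -0.61351596,  0.90319211],
       [ 0.        ,  0.        ,  0.        ,  1.        ]])}
filter [(0.74, [261.6, 268.0, 362.4, 350.1])]
box [(0.63, [256.9, 134.6, 376.9, 227.5])]
collet_a [(
[... 666 characters left out ...]
635,  1.24899617],
       [ 0.        ,  0.        ,  0.        ,  1.        ]])}
filter [(0.89, [177.6, 157.6, 275.5, 254.1]), (0.42, [438.8, 234.4, 460.4, 249.6])]
box [(0.58, [340.6, 106.4, 477.1, 256.3]), (0.38, [305.5, 138.6, 329.0, 155.9])]
collet_a [(0.69, [440.1, 234.4, 461.8, 250.0]), (0.67, [307.9, 220.9, 329.0, 238.6]), (0.64, [307.2, 136.7, 325.6, 153.0])]
collet_d [(0.69, [440.1, 234.4, 461.8, 250.0]), (0.67, [307.9, 220.9, 329.0, 238.6]), (0.64, [307.2, 136.7, 325.6, 153.0])]
collet_e [(0.69, [440.1, 234.4, 461.8, 250.0]), (0.67, [307.9, 220.9, 329.0, 238.6]), (0.64, [307.2, 136.7, 325.6, 153.0])]
grip [(0.75, [177.7, 157.6, 276.0, 252.5]), (0.31, [338.5, 108.4, 477.8, 255.4])]
```

Run:
```python
import cv2
a=cv2.imread("pics/top0.png");s=cv2.imread("pics/side0.png")
cv2.imwrite("pics/t_box.png",cv2.resize(a[90:270,300:500],None,fx=3.3,fy=3.3,interpolation=cv2.INTER_CUBIC))
cv2.imwrite("pics/t_fil.png",cv2.resize(a[140:270,160:340],None,fx=4,fy=4,interpolation=cv2.INTER_CUBIC))
cv2.imwrite("pics/s_box.png",cv2.resize(s[120:260,230:400],None,fx=4,fy=4,interpolation=cv2.INTER_CUBIC))
```

```text
(no output)
```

View pics/top0.png

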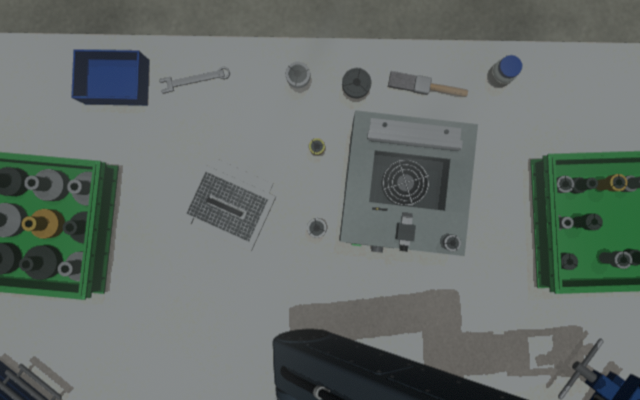

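View pics/side0.png

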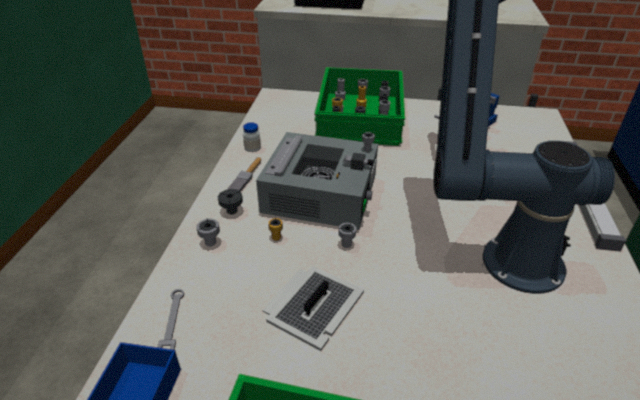

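```bash
ls pics
```

```text
s_box.png
side0.png
t_box.png
t_fil.png
top0.png
```

View pics/t_box.png

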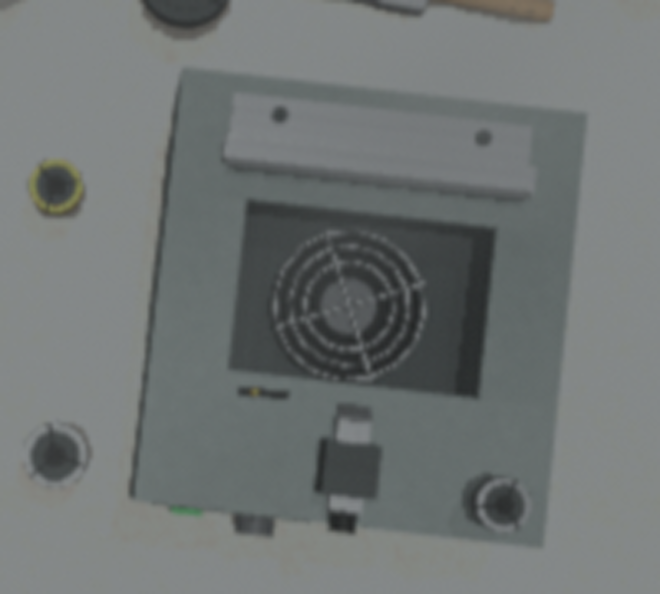

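View pics/t_fil.png

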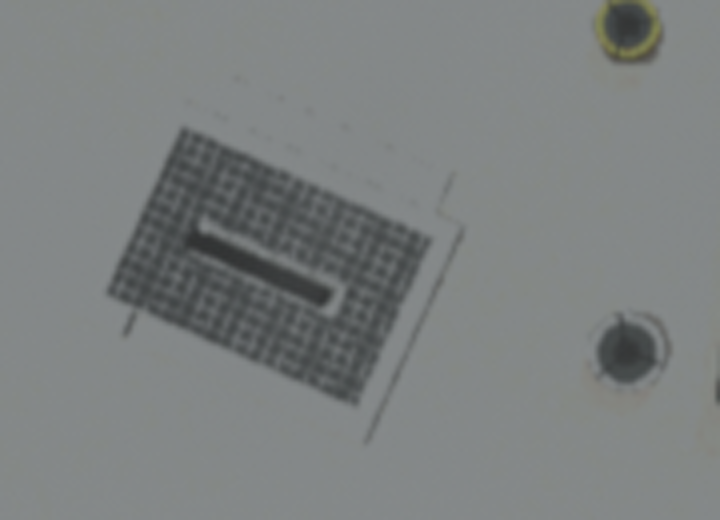

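View pics/s_box.png

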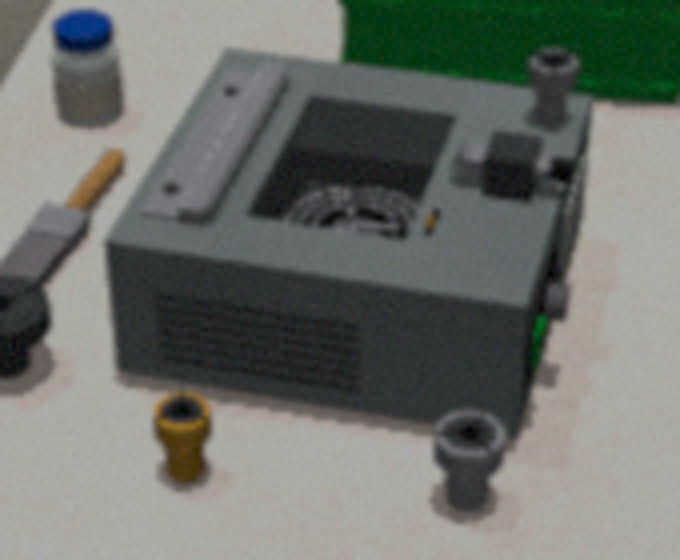

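Run:
```python
import cv2
a=cv2.imread("pics/top0.png");s=cv2.imread("pics/side0.png")
def st(i): 
    return cv2.convertScaleAbs(i,alpha=1.6,beta=-40)
cv2.imwrite("pics/s_fil.png",st(cv2.resize(s[255:360,250:380],None,fx=6,fy=5.7,interpolation=cv2.INTER_CUBIC)))
cv2.imwrite("pics/t_pin.png",st(cv2.resize(a[185:255,355:465],None,fx=7,fy=7,interpolation=cv2.INTER_CUBIC)))
```

```text
(no output)
```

View pics/s_fil.png

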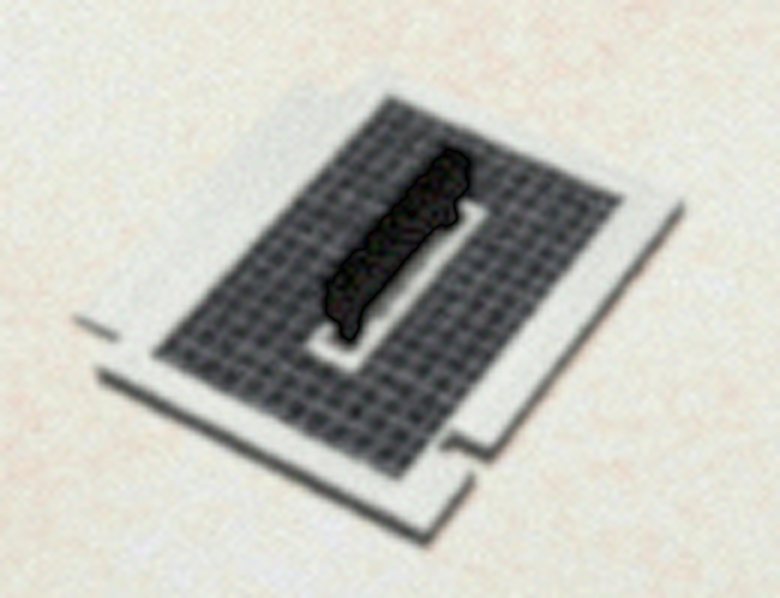

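View pics/t_pin.png

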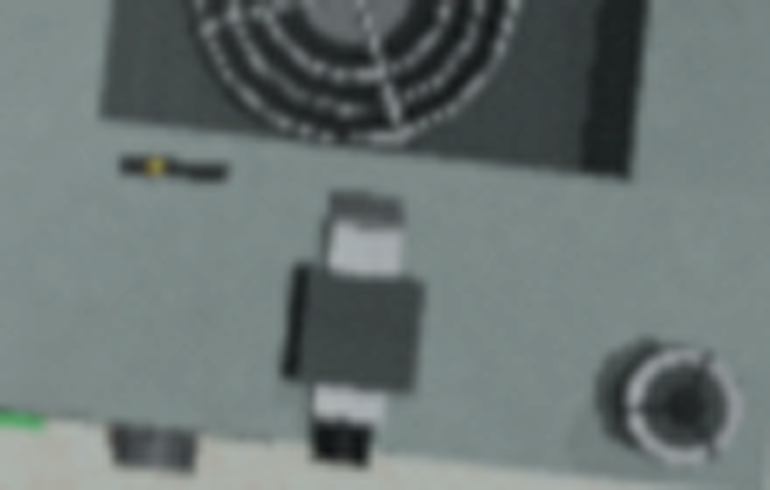

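```bash
cat > h.py <<'E'
import numpy as np, json
from scipy.optimize import least_squares
from station import manip
np.set_printoptions(precision=4,suppress=True)
CAL={n:manip.get_calibration(n) for n in("top","side")}
def proj(n,P):
    c=CAL[n];T=np.linalg.inv(c["cam_to_world"]);f=200/np.tan(np.radians(c["fovy"])/2)
    p=np.atleast_2d(P)@T[:3,:3].T+T[:3,3]
    return np.c_[c["cx"]+f*p[:,0]/p[:,2],c["cy"]+f*p[:,1]/p[:,2]]
def ray(n,uv,z):
    c=CAL[n];f=200/np.tan(np.radians(c["fovy"])/2);M=c["cam_to_world"]
    d=M[:3,:3]@np.array([(uv[0]-c["cx"])/f,(uv[1]-c["cy"])/f,1]);o=M[:3,3]
    return o+d*(z-o[2])/d[2]
def unc(c,off,s): 
    s=np.broadcast_to(s,2); return np.array(off)+(np.array(c)+.5)/s-.5
def W(pose,P):
    x,y,a=pose;P=np.atleast_2d(P);c,s=np.cos(a),np.sin(a)
    return np.c_[x+c*P[:,0]-s*P[:,1],y+s*P[:,0]+c*P[:,1],P[:,2]]
def fit(obs,x0):
    def r(p): return np.concatenate([(proj(n,W(p,np.array(P)/1000))-uv).ravel() for n,P,uv in obs])
    s=least_squares(r,x0,loss='soft_l1');return s.x,r(s.x).reshape(-1,2)
E
cat > fit0.py <<'E'
from h import *
t=lambda c:unc(c,(300,90),3.3); s=lambda c:unc(c,(230,120),4)
box=[("top",(150,140,130),t((181,68))),("top",(150,-140,130),t((587,113))),("top",(-150,-140,130),t((543,547))),("top",(-150,140,130),t((131,497))),
("top",(64,86,130),t((247,201))),("top",(64,-86,130),t((496,229))),("top",(-54,-86,130),t((479,397))),("top",(-54,86,130),t((230,370))),
("side",(150,-140,130),s((225,50))),("side",(-150,-140,130),s((592,97))),("side",(-150,140,130),s((527,305))),("side",(150,140,130),s((108,242))),
("side",(64,-86,130),s((308,97))),("side",(-54,-86,130),s((455,117))),("side",(-54,86,130),s((398,237))),("side",(64,86,130),s((250,213)))]
for w in("top","side",None):
    p,r=fit([o for o in box if w in(None,o[0])],[.53,-.2,-.11]);print(w,p);print(r.T)
B=p
t=lambda c:unc(c,(160,140),4); s=lambda c:unc(c,(250,255),(6,5.7))
fil=[("top",(75,-100,6),t((462,228))),("top",(-75,-100,6),t((367,442))),("top",(101,-80,4),t((454,173))),("top",(0,45,50),t((190,238))),("top",(0,-45,50),t((332,298))),
("side",(-75,100,0),s((425,545))),("side",(75,100,0),s((100,377))),("side",(-75,-100,12),s((683,203))),("side",(-75,100,12),s((424,528))),("side",(-75,54.5,0),s((493,460))),("side",(101,80,5),s((78,318)))]
for w in("top","side",None):
    p,r=fit([o for o in fil if w in(None,o[0])],[.5,.2,-.4]);print(w,p);print(r.T)
print("grip top view",ray("top",t((262,269)),.05))
pin=ray("top",unc((155,166),(355,185),7),.138);a=B[2]
inv=lambda P:np.array([[np.cos(a),np.sin(a)],[-np.sin(a),np.cos(a)]])@(P[:2]-B[:2])
print("pin box",inv(pin),"slot",inv(ray("top",unc((120,163),(355,185),7),.13)),inv(ray("top",unc((229,172),(355,185),7),.13)))
print("pin side",inv(ray("side",unc((432,221),(230,120),4),.135)))
print("collet_e",inv(ray("top",unc((682,404),(355,185),7),.182)))
print("colA",ray("top",(318.5,229.5),.06),"colD",ray("top",(316.5,145),.055))
E
python3 fit0.py
```

```text
top [ 0.576  -0.2067 -0.0956]
[[ 0.3199  0.0866  0.0778  0.5364 -0.2058  0.0499 -0.1653 -0.8057]
 [-0.3755 -0.1555  0.4121  1.1479 -0.6324 -0.5085  0.4676 -0.0943]]
side [ 0.5745 -0.2066 -0.0898]
[[-0.2174  0.027   0.1973 -1.1316  0.212   0.5388  2.0302 -1.426 ]
 [-0.5903 -0.4382  0.1679 -0.1345 -0.5632 -0.6288  0.7219  0.7946]]
None [ 0.5756 -0.2067 -0.0943]
[[ 0.225   0.0112  0.1829  0.6204 -0.2457  0.0223 -0.1221 -0.7752 -0.2792
  -0.1426 -0.4698 -1.614   0.0309  0.3093  1.5089 -1.8802]
 [-0.1078 -0.052   0.5392  1.4435 -0.3887 -0.3664  0.6193  0.16   -0.7117
  -0.3527  0.2138 -0.3626 -0.6421 -0.6224  0.69    0.6612]]
top [ 0.5157  0.2267 -0.396 ]
[[ 1.0743  0.2817  0.113  -0.2061 -1.8034]
 [-0.8331  0.6733  0.2994 -0.1135 -0.0939]]
side [ 0.514   0.2269 -0.405 ]
[[ 0.1724 -0.2738  0.5694  0.349  -0.4131 -0.3711]
 [ 0.4024  0.3058 -1.6544  0.0838  0.6671 -1.2217]]
None [ 0.515   0.2267 -0.3965]
[[ 1.0616  0.2404  0.1067 -0.2231 -1.8272  0.2075 -0.5567 -0.021   0.3843
  -0.5284 -0.7645]
 [-0.542   0.9552  0.5877  0.1541  0.1919  0.2469  0.543  -2.053  -0.0718
   0.4447 -0.9621]]
grip top view [0.5149 0.2236 0.05  ]
pin box [-0.0665  0.067 ] slot [-0.0665  0.0775] [-0.0654  0.0424]
pin side [-0.0693  0.0657]
collet_e [-0.1223 -0.0964]
colA [ 0.4648 -0.0032  0.06  ] colD [0.6685 0.0058 0.055 ]
```

Call:
send_rows --plan '[{"linear": [-0.5,-0.5,0],"roll": -1},{"linear": [-0.6,-0.5,0],"roll": -1},{"linear": [-0.6,-0.5,0],"roll": -1},{"linear": [-0.6,-0.5,0],"roll": -1},{"linear": [-0.6,-0.5,0],"roll": -1}]' --claw 85 --force 40

```text
t: 1.32
tcp_pos: [0.2314, -0.5668, 0.2748]
tool_rot: [0.267, -0.655, 0.655, -0.267]
force: [0.1, 0.1, -0.1]
finger_gap: 0.997
```

```bash
cat > g.py <<'E'
from h import *
from scipy.spatial.transform import Rotation as R
F=(.5150,.2267,-.397); B=(.5756,-.2067,-.095)
def go(x,y,z,yaw):
    s=manip.sense();M=R.from_quat(s['tool_rot']).as_matrix();p=s['tcp_pos']
    zy=np.arctan2(M[1,2],M[0,2]);d=M.T@(np.array([x,y,z])-p)/.03
    print("t",s['t'],"tcp",p,"zyaw",zy,"F",s['force'],"T",s['ft_torque'],"gap",s['finger_gap']*85.4)
    droll=-np.degrees((yaw-zy+np.pi)%(2*np.pi)-np.pi)/6
    # shifts in final-yaw axes too
    c,sn=np.cos(yaw),np.sin(yaw);ex=np.array([sn,-c,0]) # tool x = y cross z ; y=down
    ex=np.cross([0,0,-1],[c,sn,0]);dd=np.array([x,y,z])-p
    print("now axes",d,"roll",droll,"| after-roll axes",[round(v/.03,3) for v in (dd@ex,-dd[2],dd@np.array([c,sn,0]))])
def box(x,y,z,dyaw=0): 
    w=W(B,[[x,y,z]])[0]; go(*w,B[2]+dyaw)
def inbox():
    s=manip.sense();a=B[2];p=s['tcp_pos'];d=p[:2]-np.array(B[:2])
    M=R.from_quat(s['tool_rot']).as_matrix()
    print("t",round(s['t'],2),"tcp box",np.cos(a)*d[0]+np.sin(a)*d[1],-np.sin(a)*d[0]+np.cos(a)*d[1],p[2],"dyaw",np.arctan2(M[1,2],M[0,2])-a,"F",s['force'],"gap",s['finger_gap']*85.4)
E
python3 -c "
from g import *
go(F[0],F[1],.15,F[2])"
```

```text
t 1.325 tcp [ 0.2314 -0.5668  0.2748] zyaw -0.7948961307591933 F [ 0.088   0.0876 -0.1328] T [ 0.0015 -0.0296 -0.0534] gap 85.13865696104035
now axes [-25.2728   4.1572 -12.2587] roll -3.799628162847883 | after-roll axes [np.float64(-28.048), np.float64(4.159), np.float64(-1.508)]
```

Call:
send_rows --plan '[{"linear": [-1,0,-0.3],"roll": -1},{"linear": [-1,0,-0.3],"roll": -1},{"linear": [-1,0,-0.2],"roll": -1},{"linear": [-1,0,-0.1],"roll": -0.8},{"linear": [-1,0,0],"roll": 0}]'

```text
t: 1.95
tcp_pos: [0.2933, -0.4261, 0.2745]
tool_rot: [0.391, -0.589, 0.589, -0.391]
force: [0.1, -0.3, 0.4]
finger_gap: 0.994
```

Call:
send_rows --plan '[{"linear": [-1,0,0],"roll": 0},{"linear": [-1,0,0],"roll": 0},{"linear": [-1,0,0],"roll": 0},{"linear": [-1,0,0],"roll": 0},{"linear": [-1,0,0],"roll": 0}]'

```text
t: 2.58
tcp_pos: [0.3518, -0.288, 0.2745]
tool_rot: [0.39, -0.589, 0.59, -0.391]
force: [0.3, -0.4, -0.6]
finger_gap: 0.995
```

Call:
send_rows --plan '[{"linear": [-1,0,0],"roll": 0},{"linear": [-1,0,0],"roll": 0},{"linear": [-1,0,0],"roll": 0},{"linear": [-1,0,0],"roll": 0},{"linear": [-1,0,0],"roll": 0}]'

```text
t: 3.2
tcp_pos: [0.4103, -0.1499, 0.2746]
tool_rot: [0.39, -0.589, 0.59, -0.391]
force: [0.0, -0.3, 0.4]
finger_gap: 0.994
```

Call:
send_rows --plan '[{"linear": [-1,0,0],"roll": 0},{"linear": [-1,0,0],"roll": 0},{"linear": [-1,0,0],"roll": 0},{"linear": [-1,0,0],"roll": 0},{"linear": [-1,0,0],"roll": 0}]'

```text
t: 3.82
tcp_pos: [0.4688, -0.0117, 0.2745]
tool_rot: [0.39, -0.589, 0.59, -0.391]
force: [-0.2, 0.2, 0.7]
finger_gap: 0.992
```

```bash
python3 -c "
from g import *
go(F[0],F[1],.15,F[2])"
```

```text
t 3.825 tcp [ 0.4688 -0.0117  0.2745] zyaw -0.40044281771147583 F [-0.1876  0.2012  0.6781] T [-0.063   0.0228 -0.0149] gap 84.70748743463682
now axes [-7.9182  4.15   -1.6814] roll -0.03287648741674423 | after-roll axes [np.float64(-7.924), np.float64(4.15), np.float64(-1.652)]
```

Call:
send_rows --plan '[{"linear": [-1,0.2,-0.4],"roll": 0},{"linear": [-1,0.2,-0.4],"roll": 0},{"linear": [-1,0.2,-0.4],"roll": 0},{"linear": [-1,0.2,-0.4],"roll": 0},{"linear": [-1,0.2,-0.05],"roll": 0}]'

```text
t: 4.45
tcp_pos: [0.4808, 0.146, 0.2443]
tool_rot: [-0.391, 0.589, -0.589, 0.391]
force: [1.1, 0.5, -0.1]
finger_gap: 0.991
```

Call:
send_rows --plan '[{"linear": [-1,0.6,0],"roll": 0},{"linear": [-1,0.6,0],"roll": 0},{"linear": [-0.9,0.6,0],"roll": 0},{"linear": [0,0.7,0],"roll": 0},{"linear": [0,0.6,0],"roll": 0}]' --claw 40

```text
t: 5.08
tcp_pos: [0.5152, 0.2254, 0.1505]
tool_rot: [-0.391, 0.589, -0.589, 0.391]
force: [-0.1, -0.3, 0.2]
finger_gap: 0.468
```

Run:
```python
from g import *
import cv2
go(F[0],F[1],.046,F[2])
im=manip.snapshot("side");cv2.imwrite("pics/s1.png",cv2.resize(im[180:370,200:420],None,fx=3.5,fy=3.1,interpolation=cv2.INTER_CUBIC))
```

```text
t 5.075 tcp [0.5152 0.2254 0.1505] zyaw -0.39958256555605326 F [-0.1084 -0.326   0.1915] T [ 0.0019  0.0245 -0.0395] gap 39.93506695745759
now axes [-0.0367  3.4845 -0.0232] roll -0.02466168444628614 | after-roll axes [np.float64(-0.037), np.float64(3.485), np.float64(-0.023)]
```

View pics/s1.png

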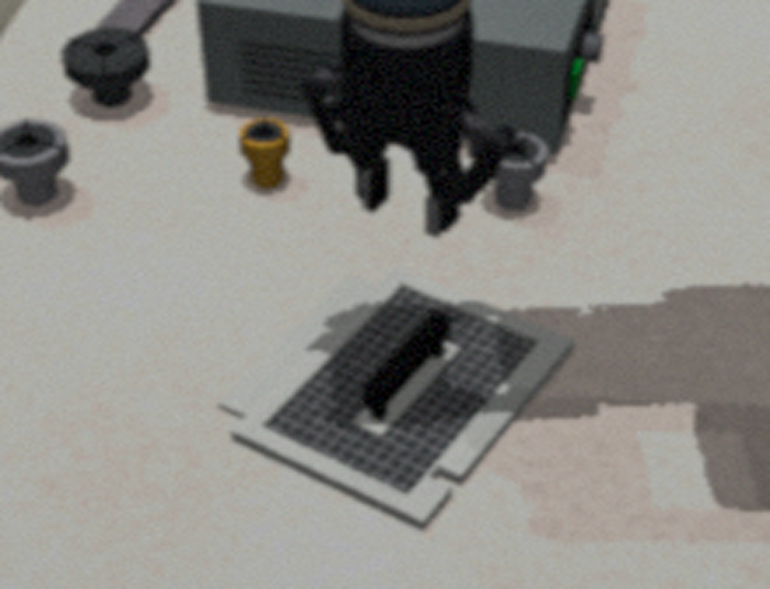

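Call:
send_rows --plan '[{"linear": [0,1,0],"roll": 0},{"linear": [0,1,0],"roll": 0},{"linear": [0,0.8,0],"roll": 0},{"linear": [0,0.4,0],"roll": 0},{"linear": [0,0.28,0],"roll": 0}]'

```text
t: 5.75
tcp_pos: [0.5157, 0.225, 0.0469]
tool_rot: [0.39, -0.589, 0.59, -0.391]
force: [0.4, 0.1, -0.3]
finger_gap: 0.466
```

Call:
send_rows --plan '[{"linear": [0,0,0],"roll": 0},{"linear": [0,0,0],"roll": 0},{"linear": [0,0,0],"roll": 0},{"linear": [0,0,0],"roll": 0},{"linear": [0,0,0],"roll": 0}]' --claw 0 --force 40

```text
t: 6.38
tcp_pos: [0.5153, 0.2249, 0.0471]
tool_rot: [0.39, -0.589, 0.589, -0.391]
force: [-1.2, 0.2, -0.1]
finger_gap: 0.001
```

Call:
send_rows --plan '[{"linear": [0,-0.1,0],"roll": 0},{"linear": [0,-0.3,0],"roll": 0},{"linear": [0,-0.5,0],"roll": 0},{"linear": [0,-0.5,0],"roll": 0},{"linear": [0,-0.3,0],"roll": 0}]'

```text
t: 7.0
tcp_pos: [0.516, 0.2251, 0.0997]
tool_rot: [0.39, -0.589, 0.59, -0.391]
force: [0.1, 1.0, 0.4]
finger_gap: 0.003
```

Run:
```python
from g import *
import cv2
go(F[0],F[1],.1,F[2])
im=manip.snapshot("side");cv2.imwrite("pics/s2.png",cv2.resize(im[180:370,200:420],None,fx=3.5,fy=3.1,interpolation=cv2.INTER_CUBIC))
```

```text
t 7.0 tcp [0.516  0.2251 0.0997] zyaw -0.4004477052727863 F [0.0763 0.9956 0.4064] T [-0.0032 -0.0096 -0.0178] gap 0.28721590593584184
now axes [-0.0371 -0.0116 -0.0509] roll -0.03292316018927655 | after-roll axes [np.float64(-0.037), np.float64(-0.012), np.float64(-0.051)]
```

View pics/s2.png

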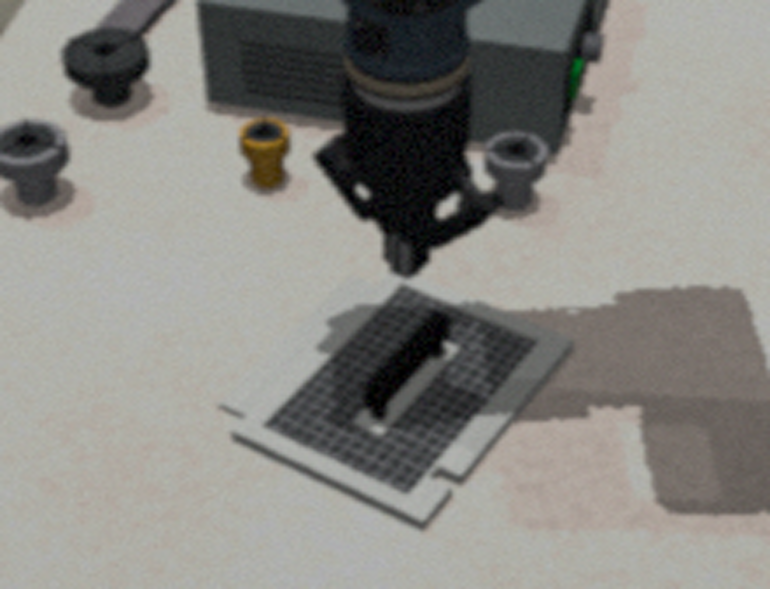

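Run:
```python
from h import *
for z in (.0997,.0917,.11,.12,.13): print(z,proj("side",[.516,.225,z]))
print(proj("side",W((.515,.2267,-.397),[[0,0,.05],[0,45e-3,.05],[0,-45e-3,.05],[0,45e-3,.026]])))
import cv2
im=manip.snapshot("side");cv2.imwrite("pics/s3.png",cv2.convertScaleAbs(cv2.resize(im[230:345,265:365],None,fx=7,fy=5.2,interpolation=cv2.INTER_CUBIC),alpha=2,beta=20))
```

```text
0.0997 [[315.4627 276.4726]]
0.0917 [[315.4794 278.9027]]
0.11 [[315.4411 273.3114]]
0.12 [[315.4198 270.2069]]
0.13 [[315.3982 267.0668]]
[[315.8664 291.8237]
 [305.3092 304.6524]
 [325.8673 279.671 ]
 [305.4942 311.5103]]
```

View pics/s3.png

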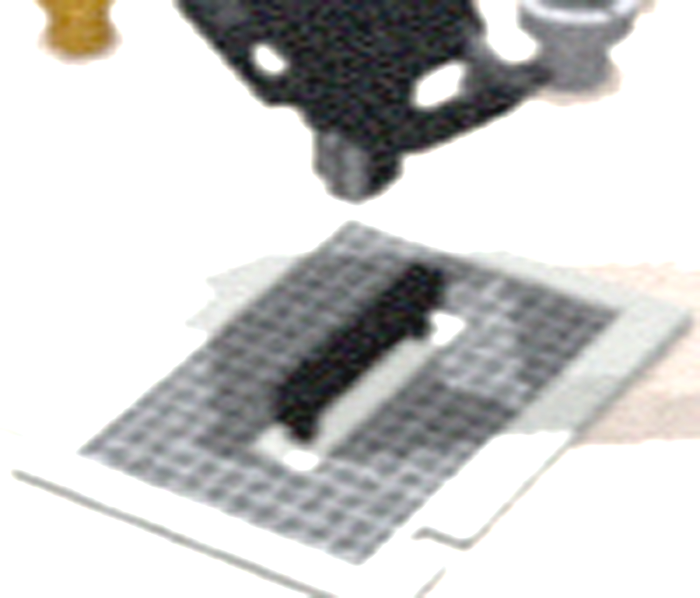

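Call:
send_rows --plan '[{"linear": [0,0.6,0],"roll": 0},{"linear": [0,0.6,0],"roll": 0},{"linear": [0,0.4,0],"roll": 0},{"linear": [0,0.2,0],"roll": 0},{"linear": [0,0.1,0],"roll": 0}]'

```text
t: 7.72
tcp_pos: [0.5153, 0.2249, 0.0407]
tool_rot: [-0.391, 0.589, -0.589, 0.391]
force: [0.2, 0.3, -0.1]
finger_gap: 0.002
```

Call:
send_rows --plan '[{"linear": [0,0.07,0],"roll": 0},{"linear": [0,0.07,0],"roll": 0},{"linear": [0,0.03,0],"roll": 0},{"linear": [0,0.03,0],"roll": 0},{"linear": [0,0,0],"roll": 0}]'

```text
t: 8.35
tcp_pos: [0.5153, 0.2249, 0.035]
tool_rot: [0.391, -0.589, 0.589, -0.391]
force: [-1.5, 0.2, -1.1]
finger_gap: -0.001
```

Run:
```python
from g import *
import cv2
go(F[0],F[1],.1,F[2])
im=manip.snapshot("side");cv2.imwrite("pics/s4.png",cv2.convertScaleAbs(cv2.resize(im[230:345,265:365],None,fx=7,fy=5.2,interpolation=cv2.INTER_CUBIC),alpha=2,beta=20))
```

```text
t 8.35 tcp [0.5153 0.2249 0.035 ] zyaw -0.40048073069882884 F [-1.5266  0.2421 -1.0899] T [-0.006 -0.072  0.018] gap -0.07613267680950699
now axes [-0.0523 -2.168  -0.0314] roll -0.03323852977741774 | after-roll axes [np.float64(-0.052), np.float64(-2.168), np.float64(-0.031)]
```

View pics/s4.png

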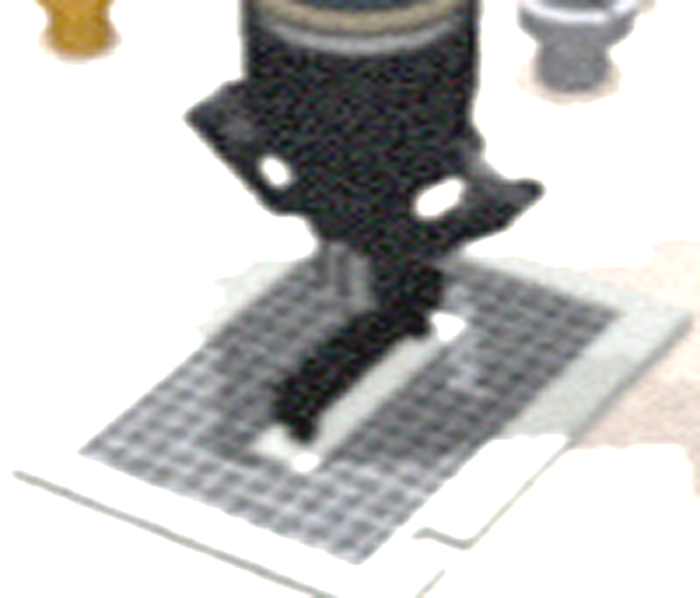

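Call:
send_rows --plan '[{"linear": [0,0.05,0],"roll": 0},{"linear": [0,0.05,0],"roll": 0},{"linear": [0,0.03,0],"roll": 0},{"linear": [0,0.02,0],"roll": 0},{"linear": [0,0,0],"roll": 0}]'

```text
t: 9.02
tcp_pos: [0.5152, 0.2249, 0.0304]
tool_rot: [-0.391, 0.589, -0.589, 0.391]
force: [-0.6, -0.7, -0.8]
finger_gap: -0.001
```

Call:
send_rows --plan '[{"linear": [0,0.05,0],"roll": 0},{"linear": [0,0.05,0],"roll": 0},{"linear": [0,0.03,0],"roll": 0},{"linear": [0,0.02,0],"roll": 0},{"linear": [0,0,0],"roll": 0}]'

```text
t: 9.65
tcp_pos: [0.5152, 0.2249, 0.0259]
tool_rot: [-0.391, 0.589, -0.589, 0.391]
force: [0.3, -0.1, -0.2]
finger_gap: 0.0
```

Run:
```python
from g import *
import cv2
im=manip.snapshot("side");cv2.imwrite("pics/s5.png",cv2.convertScaleAbs(cv2.resize(im[240:340,270:360],None,fx=8,fy=5.9,interpolation=cv2.INTER_CUBIC),alpha=2.2,beta=40))
im=manip.snapshot("top");cv2.imwrite("pics/t5.png",cv2.convertScaleAbs(cv2.resize(im[140:270,160:300],None,fx=5,fy=4.5,interpolation=cv2.INTER_CUBIC),alpha=2.2,beta=0))
```

```text
(no output)
```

View pics/s5.png

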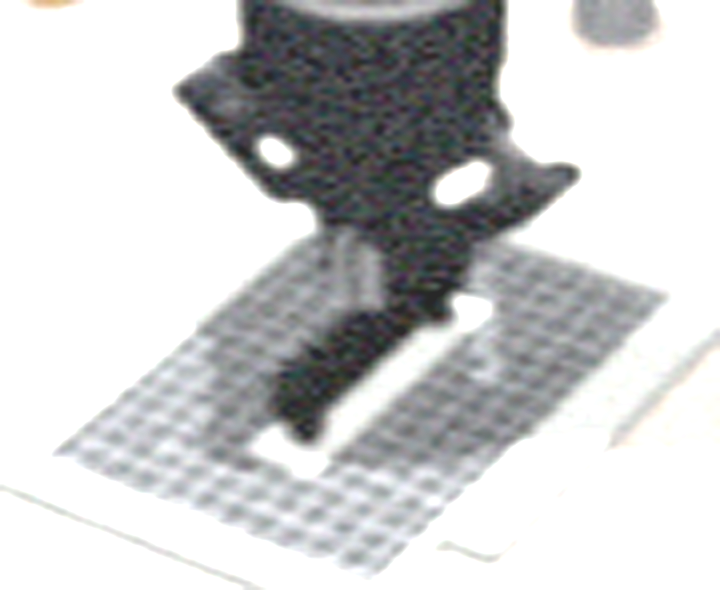

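View pics/t5.png

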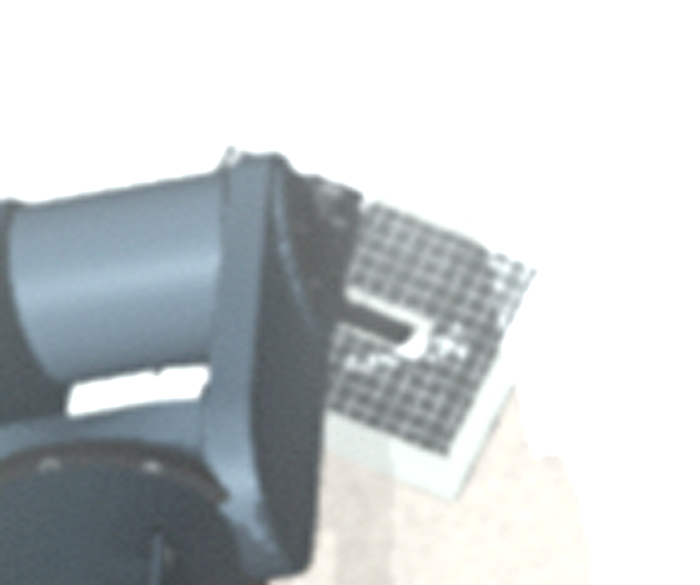

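Call:
send_rows --plan '[{"linear": [0,0.05,0],"roll": 0},{"linear": [0,0.05,0],"roll": 0},{"linear": [0,0.02,0],"roll": 0},{"linear": [0,0.02,0],"roll": 0},{"linear": [0,0,0],"roll": 0}]'

```text
t: 10.38
tcp_pos: [0.5152, 0.2249, 0.0217]
tool_rot: [-0.391, 0.589, -0.589, 0.391]
force: [-0.2, -0.2, -0.1]
finger_gap: 0.002
```

Call:
send_rows --plan '[{"linear": [0,0.05,0],"roll": 0},{"linear": [0,0.05,0],"roll": 0},{"linear": [0,0.02,0],"roll": 0},{"linear": [0,0.02,0],"roll": 0},{"linear": [0,0,0],"roll": 0}]'

```text
t: 11.0
tcp_pos: [0.5152, 0.2249, 0.0181]
tool_rot: [0.391, -0.589, 0.589, -0.391]
force: [-1.9, -0.2, 4.5]
finger_gap: -0.003
```

Run:
```python
from g import *
import cv2
go(F[0],F[1],.1,F[2])
im=manip.snapshot("side");cv2.imwrite("pics/s6.png",cv2.convertScaleAbs(cv2.resize(im[240:340,270:360],None,fx=8,fy=5.9,interpolation=cv2.INTER_CUBIC),alpha=2.2,beta=40))
```

```text
t 11.0 tcp [0.5152 0.2249 0.0181] zyaw -0.40035904366020236 F [-1.9308 -0.2226  4.4961] T [-0.1171  0.2619  0.001 ] gap -0.22837489497606325
now axes [-0.0535 -2.73   -0.0284] roll -0.03207650415496068 | after-roll axes [np.float64(-0.054), np.float64(-2.73), np.float64(-0.028)]
```

View pics/s6.png

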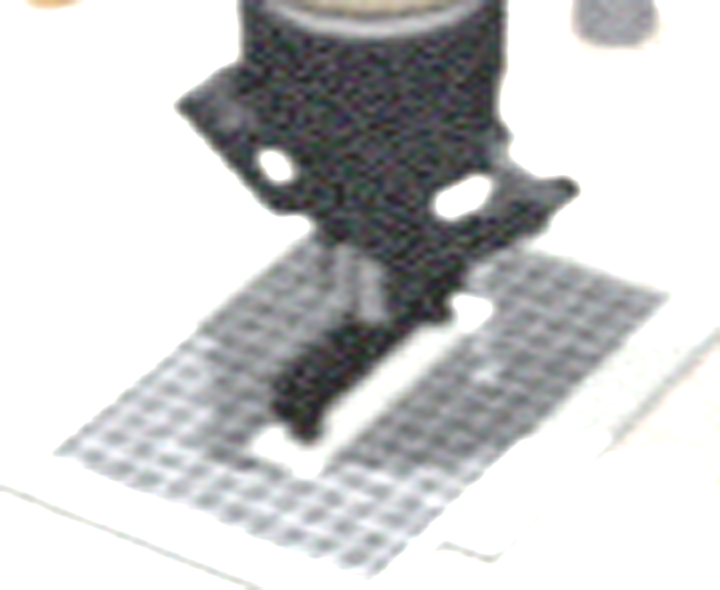

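Call:
send_rows --plan '[{"linear": [0,-0.6,0],"roll": 0},{"linear": [0.0,0,-0.05],"roll": 0},{"linear": [-0.05,0,0],"roll": 0},{"linear": [0,0,0],"roll": 0},{"linear": [0,0.2,0],"roll": 0}]' --claw 40

```text
t: 11.68
tcp_pos: [0.5147, 0.227, 0.0294]
tool_rot: [0.39, -0.589, 0.59, -0.391]
force: [0.5, 0.3, 0.6]
finger_gap: 0.464
```

Call:
send_rows --plan '[{"linear": [0,0.3,0],"roll": 0},{"linear": [0,0.3,0],"roll": 0},{"linear": [0,0.2,0],"roll": 0},{"linear": [0,0.04,0],"roll": 0},{"linear": [0,0,0],"roll": 0}]'

```text
t: 12.3
tcp_pos: [0.5145, 0.2269, 0.0042]
tool_rot: [-0.391, 0.589, -0.589, 0.391]
force: [-0.2, 0.5, 0.0]
finger_gap: 0.471
```

Call:
send_rows --plan '[{"linear": [0,0,0],"roll": 0},{"linear": [0,0,0],"roll": 0},{"linear": [0,0,0],"roll": 0},{"linear": [0,0,0],"roll": 0},{"linear": [0,0,0],"roll": 0}]' --claw 0 --force 40

```text
t: 12.92
tcp_pos: [0.5145, 0.227, 0.0047]
tool_rot: [0.39, -0.589, 0.589, -0.391]
force: [-0.7, 0.7, 5.5]
finger_gap: 0.13
```

Call:
send_rows --plan '[{"linear": [0,-0.1,0],"roll": 0},{"linear": [0,-0.3,0],"roll": 0},{"linear": [0,-0.4,0],"roll": 0},{"linear": [0,-0.4,0],"roll": 0},{"linear": [0,-0.2,0],"roll": 0}]'

```text
t: 13.55
tcp_pos: [0.515, 0.227, 0.0476]
tool_rot: [0.39, -0.589, 0.59, -0.391]
force: [0.4, 0.6, -4.9]
finger_gap: 0.127
```

Run:
```python
from g import *
import cv2
go(F[0],F[1],.1,F[2])
im=manip.snapshot("side");cv2.imwrite("pics/s7.png",cv2.resize(im[180:370,200:420],None,fx=3.5,fy=3.1,interpolation=cv2.INTER_CUBIC))
```

```text
t 13.55 tcp [0.515  0.227  0.0476] zyaw -0.4004345348250831 F [ 0.407   0.6374 -4.9363] T [-0.0565  0.0306  0.0182] gap 10.86420025052034
now axes [ 0.0085 -1.7471  0.0054] roll -0.03279739167799562 | after-roll axes [np.float64(0.01), np.float64(-1.747), np.float64(0.003)]
```

View pics/s7.png

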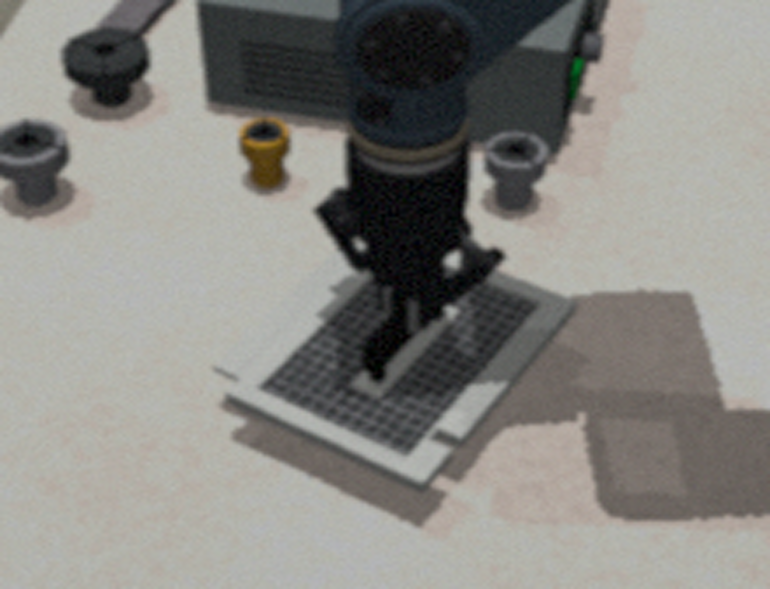

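Call:
send_rows --plan '[{"linear": [0,-0.8,0],"roll": 0},{"linear": [0,-1,0],"roll": 0},{"linear": [0,-1,0],"roll": 0},{"linear": [0,-1,0],"roll": 0},{"linear": [0,-1,0],"roll": 0}]'

```text
t: 14.22
tcp_pos: [0.5136, 0.2267, 0.191]
tool_rot: [-0.391, 0.59, -0.589, 0.39]
force: [0.5, 0.1, -5.5]
finger_gap: 0.13
```

Call:
send_rows --plan '[{"linear": [0,-0.8,0],"roll": -0.6},{"linear": [0,-0.5,0],"roll": -0.6},{"linear": [0,0,0],"roll": -0.6},{"linear": [0,0,0],"roll": -0.6},{"linear": [0,0,0],"roll": -0.5}]'

```text
t: 14.85
tcp_pos: [0.5134, 0.2267, 0.2289]
tool_rot: [-0.476, 0.523, -0.523, 0.475]
force: [0.5, 0.2, -5.8]
finger_gap: 0.128
```

Run:
```python
from g import *
box(-.012,.0065,.235); inbox()
```

```text
t 14.85 tcp [0.5134 0.2267 0.2289] zyaw -0.09496602832524494 F [ 0.5275  0.183  -5.8278] T [-0.0399  0.0583  0.0538] gap 10.919273079844535
now axes [13.9668 -0.1994  3.0326] roll 0.0003244055977425925 | after-roll axes [np.float64(13.967), np.float64(-0.202), np.float64(3.033)]
t 14.85 tcp box -0.1030008896246534 0.42549833420207844 0.2289346051853369 dyaw 3.397167475506502e-05 F [ 0.5275  0.183  -5.8278] gap 10.919273079844535
```

Call:
send_rows --plan '[{"linear": [0.5,0,0.3],"roll": 0},{"linear": [0.9,0,0.3],"roll": 0},{"linear": [1,0,0.3],"roll": 0},{"linear": [1,0,0.3],"roll": 0},{"linear": [1,0,0.3],"roll": 0}]'

```text
t: 15.48
tcp_pos: [0.5465, 0.089, 0.2291]
tool_rot: [0.475, -0.524, 0.524, -0.475]
force: [0.8, -0.4, -5.2]
finger_gap: 0.126
```

Call:
send_rows --plan '[{"linear": [1,0,0.3],"roll": 0},{"linear": [1,0,0.3],"roll": 0},{"linear": [1,0,0.3],"roll": 0},{"linear": [1,0,0.3],"roll": 0},{"linear": [1,0,0.3],"roll": 0}]'

```text
t: 16.1
tcp_pos: [0.5764, -0.0647, 0.229]
tool_rot: [-0.475, 0.524, -0.524, 0.475]
force: [1.0, -0.2, -4.7]
finger_gap: 0.122
```

Call:
send_rows --plan '[{"linear": [1,0,0],"roll": 0},{"linear": [1,0,0],"roll": 0},{"linear": [1,0,0],"roll": 0},{"linear": [0.9,0,0],"roll": 0},{"linear": [0.6,0,0],"roll": 0}]'

```text
t: 16.73
tcp_pos: [0.563, -0.1991, 0.229]
tool_rot: [-0.475, 0.524, -0.524, 0.474]
force: [0.5, 0.7, -5.0]
finger_gap: 0.127
```

Run:
```python
from g import *
import cv2
box(-.012,.0065,.235); inbox()
im=manip.snapshot("side");cv2.imwrite("pics/s8.png",cv2.resize(im[90:260,220:420],None,fx=4,fy=3.5,interpolation=cv2.INTER_CUBIC))
im=manip.snapshot("top");cv2.imwrite("pics/t8.png",cv2.resize(im[90:270,300:500],None,fx=3.3,fy=3.3,interpolation=cv2.INTER_CUBIC))
```

```text
t 16.725 tcp [ 0.563  -0.1991  0.229 ] zyaw -0.09908392248419129 F [ 0.5499  0.7403 -4.9565] T [ 0.0818  0.0195 -0.0047] gap 10.862020403267497
now axes [-0.0045 -0.2006  0.0426] roll -0.03899858703379084 | after-roll axes [np.float64(-0.004), np.float64(-0.201), np.float64(0.043)]
t 16.73 tcp box -0.01328191664690099 0.006366731305183569 0.2289829497011605 dyaw -0.004083922484191288 F [ 0.5499  0.7403 -4.9565] gap 10.862020403267497
```

View pics/s8.png

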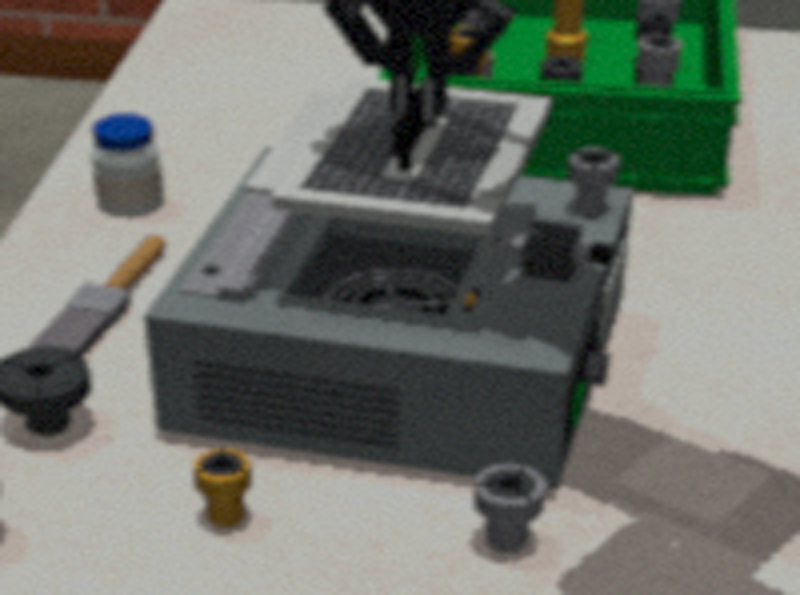

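View pics/t8.png

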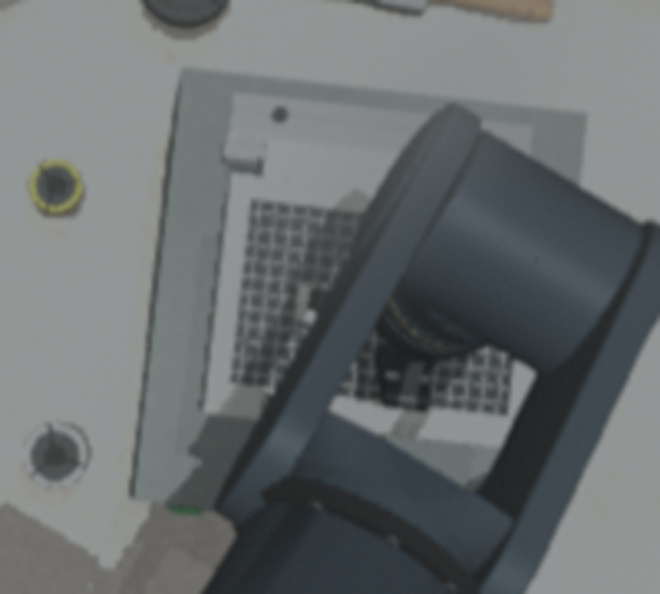

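Run:
```python
from g import *
P=np.array([[75,100,12],[-75,100,12],[101,80,5],[-55,0,12],[-75,-100,12]])/1000.
pose=(.563,-.1991,-.099)
w=W(pose,P);w[:,2]+=.224
def c(n,off,s): print(n,(proj(n,w)-off+.5)*s-.5)
c("top",np.array([300,90]),3.3);c("side",np.array([220,90]),np.array([4,3.5]))
```

```text
top [[229.5514 174.0155]
 [201.9317 413.8476]
 [265.09   138.5863]
 [366.7748 400.7469]
 [524.879  452.1602]]
side [[270.1964 193.785 ]
 [489.2924 220.648 ]
 [243.2226 184.1556]
 [492.7672 152.3388]
 [549.1766  97.6163]]
```

Call:
send_rows --plan '[{"linear": [0,0.3,-0.15],"roll": -0.03},{"linear": [0,0.4,-0.1],"roll": 0},{"linear": [0,0.4,-0.05],"roll": 0},{"linear": [0,0.4,0],"roll": 0},{"linear": [0,0.3,0],"roll": 0}]'

```text
t: 17.45
tcp_pos: [0.5547, -0.1956, 0.1742]
tool_rot: [-0.476, 0.523, -0.522, 0.476]
force: [-0.2, 0.7, -6.1]
finger_gap: 0.126
```

Run:
```python
from g import *
import cv2
box(-.0225,.0065,.169); inbox()
im=manip.snapshot("side");cv2.imwrite("pics/s9.png",cv2.resize(im[110:220,240:390],None,fx=5.3,fy=5.3,interpolation=cv2.INTER_CUBIC))
```

```text
t 17.45 tcp [ 0.5547 -0.1956  0.1742] zyaw -0.09326055121224872 F [-0.1987  0.6837 -6.0802] T [0.0028 0.0697 0.0819] gap 10.743370397015966
now axes [ 0.0844  0.1723 -0.0201] roll 0.01661051236954774 | after-roll axes [np.float64(0.084), np.float64(0.172), np.float64(-0.02)]
t 17.45 tcp box -0.021897052191306953 0.009030547812596074 0.17416844008587284 dyaw 0.0017394487877512854 F [-0.1987  0.6837 -6.0802] gap 10.743370397015966
```

View pics/s9.png

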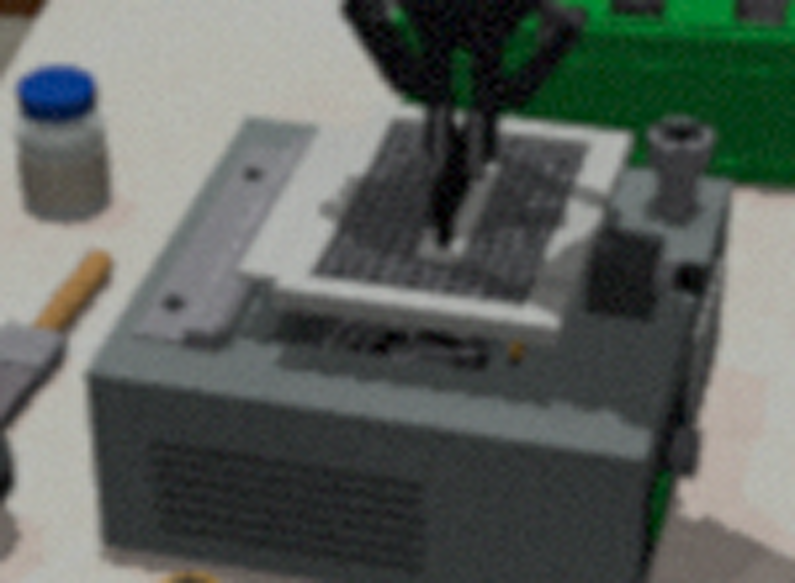

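Call:
send_rows --plan '[{"linear": [0.08,0.05,0],"roll": 0},{"linear": [0,0.05,0],"roll": 0},{"linear": [0,0.05,0],"roll": 0},{"linear": [0,0.05,0.0],"roll": 0},{"linear": [0,0,0],"roll": 0}]'

```text
t: 18.12
tcp_pos: [0.5545, -0.1983, 0.1693]
tool_rot: [-0.476, 0.523, -0.523, 0.476]
force: [1.4, -0.1, -4.7]
finger_gap: 0.123
```

Run:
```python
from g import *
inbox()
```

```text
t 18.12 tcp box -0.02183919394436042 0.006315736910880928 0.16926793310561156 dyaw 0.001372939468229778 F [ 1.4351 -0.0537 -4.6548] gap 10.532514777843959
```

Call:
send_rows --plan '[{"linear": [0,0.04,0],"roll": 0},{"linear": [0,0.04,0.01],"roll": 0},{"linear": [0,0.04,0.01],"roll": 0},{"linear": [0,0.03,0.01],"roll": 0},{"linear": [0,0,0],"roll": 0}]' --force 20

```text
t: 18.75
tcp_pos: [0.5562, -0.1988, 0.1657]
tool_rot: [0.476, -0.522, 0.523, -0.476]
force: [0.9, 0.5, 3.5]
finger_gap: 0.128
```

Run:
```python
from g import *
import cv2
inbox()
im=manip.snapshot("side");cv2.imwrite("pics/s10.png",cv2.resize(im[110:220,240:390],None,fx=5.3,fy=5.3,interpolation=cv2.INTER_CUBIC))
```

```text
t 18.75 tcp box -0.020072438944711536 0.00603855947015545 0.16571589471917159 dyaw 0.0013812405465953442 F [0.8992 0.5449 3.5398] gap 10.91957680679753
```

View pics/s10.png

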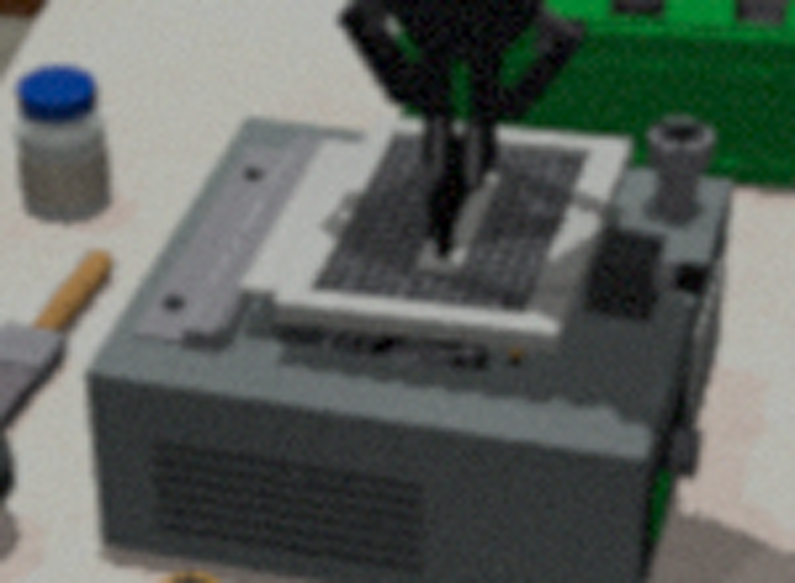

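Call:
send_rows --plan '[{"linear": [0,0.04,0],"roll": 0},{"linear": [0,0.04,0.01],"roll": 0},{"linear": [0,0.04,0.01],"roll": 0},{"linear": [0,0.04,0.01],"roll": 0},{"linear": [0,0.02,0],"roll": 0}]'

```text
t: 19.42
tcp_pos: [0.5584, -0.1993, 0.1611]
tool_rot: [0.475, -0.521, 0.524, -0.477]
force: [3.3, 0.9, 10.3]
finger_gap: 0.132
```

Run:
```python
from g import *
import cv2
inbox()
im=manip.snapshot("side");cv2.imwrite("pics/s11.png",cv2.resize(im[110:220,240:390],None,fx=5.3,fy=5.3,interpolation=cv2.INTER_CUBIC))
```

```text
t 19.43 tcp box -0.017848760296257715 0.005771375181961526 0.16110427091980167 dyaw 0.0011978134080516123 F [ 3.3231  0.9198 10.2808] gap 11.274871364956761
```

View pics/s11.png

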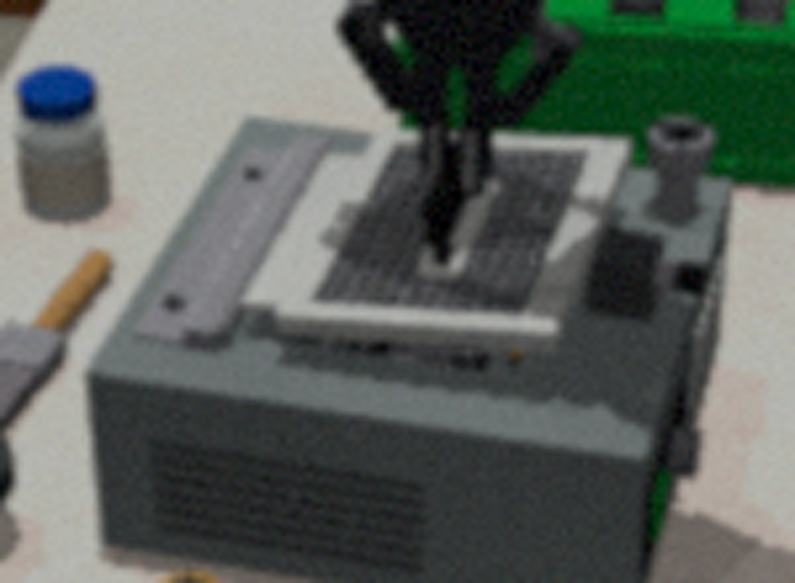

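Call:
send_rows --plan '[{"linear": [0,0.05,0],"roll": 0},{"linear": [0,0.05,0],"roll": 0},{"linear": [0,0.04,0.01],"roll": 0},{"linear": [0,0.04,0.01],"roll": 0},{"linear": [0,0,0],"roll": 0}]'

```text
t: 20.1
tcp_pos: [0.5601, -0.1997, 0.1567]
tool_rot: [0.475, -0.52, 0.525, -0.477]
force: [3.6, 0.7, 11.9]
finger_gap: 0.131
```

Run:
```python
from g import *
import cv2
inbox()
im=manip.snapshot("side");cv2.imwrite("pics/s12.png",cv2.resize(im[110:220,240:390],None,fx=5.3,fy=5.3,interpolation=cv2.INTER_CUBIC))
```

```text
t 20.1 tcp box -0.016056472258409765 0.005463236027671111 0.156677036213578 dyaw 0.00113139744365999 F [ 3.6309  0.7104 11.9196] gap 11.220573122520179
```

View pics/s12.png

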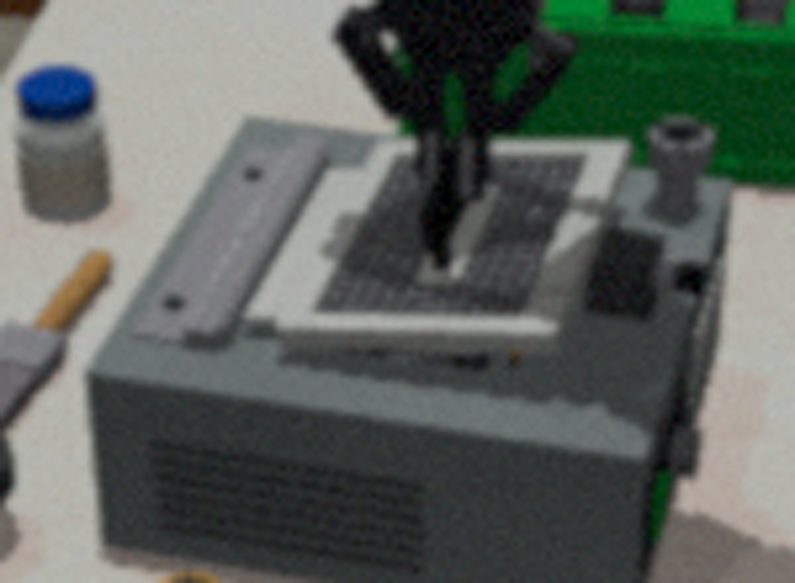

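Call:
send_rows --plan '[{"linear": [0,0.05,0],"roll": 0},{"linear": [0,0.05,0],"roll": 0},{"linear": [0,0.03,0],"roll": 0},{"linear": [0,0.02,0],"roll": 0},{"linear": [0,0,0],"roll": 0}]'

```text
t: 20.78
tcp_pos: [0.5616, -0.2001, 0.1537]
tool_rot: [0.474, -0.519, 0.527, -0.478]
force: [4.9, 1.5, 16.6]
finger_gap: 0.125
```

Run:
```python
from g import *
import cv2
inbox()
im=manip.snapshot("side");cv2.imwrite("pics/s13.png",cv2.resize(im[110:220,240:390],None,fx=5.3,fy=5.3,interpolation=cv2.INTER_CUBIC))
```

```text
t 20.77 tcp box -0.014524666439665046 0.00522544975453595 0.1536502892347309 dyaw 0.0007831518221390887 F [ 4.922   1.5465 16.645 ] gap 10.640959357006178
```

View pics/s13.png

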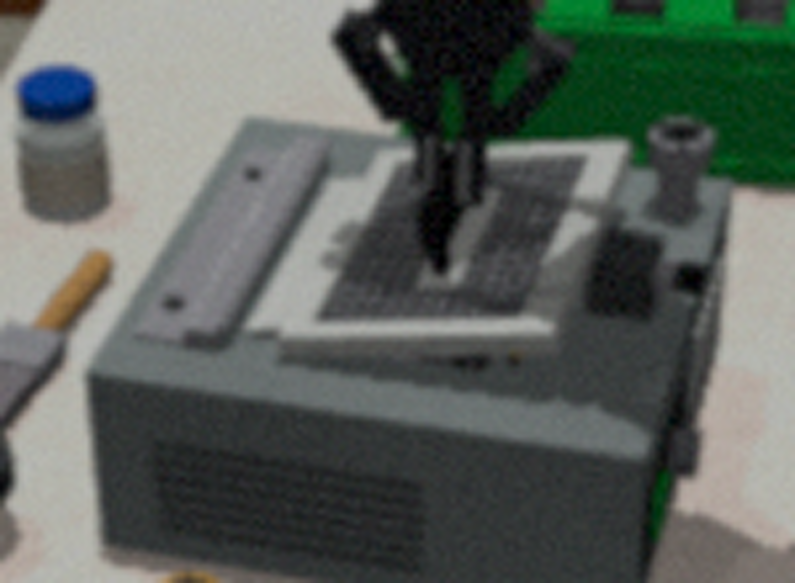

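Run:
```python
from g import *
for x in (.070,.075,.08,.085):
  for z in (.130,.135,.145):
    w=W(B,[[x,.0865-.001,z]]); print(x,z,(proj("side",w)-[240,110]+.5)*5.3-.5)
w=W(B,[[.083,.103,.147],[.083,-.103,.147],[.088,.103,.140]]);print((proj("side",w)-[240,110]+.5)*5.3-.5)
# front-left lower edge
for x in (-.09,-.095,-.1):
    w=W(B,[[x,.1065-.001,z] for z in (.16,.165,.17)]); print(x,(proj("side",w)-[240,110]+.5)*5.3-.5)
```

```text
0.07 0.13 [[257.8775 336.7398]]
0.07 0.135 [[257.508  329.0267]]
0.07 0.145 [[256.764  313.4957]]
0.075 0.13 [[248.9849 335.4089]]
0.075 0.135 [[248.5957 327.6982]]
0.075 0.145 [[247.8119 312.1723]]
0.08 0.13 [[240.1049 334.0798]]
0.08 0.135 [[239.6959 326.3717]]
0.08 0.145 [[238.8725 310.8508]]
0.085 0.13 [[231.2375 332.7527]]
0.085 0.135 [[230.8089 325.047 ]]
0.085 0.145 [[229.9458 309.5313]]
[[223.124  324.8   ]
 [331.8638 134.7649]
 [214.7771 334.4012]]
-0.09 [[542.7207 354.454 ]
 [543.0068 346.3977]
 [543.2943 338.3033]]
-0.095 [[552.2822 355.8664]
 [552.5912 347.8075]
 [552.9016 339.7104]]
-0.1 [[561.858  357.281 ]
 [562.1899 349.2194]
 [562.5234 341.1195]]
```

Run:
```python
import cv2
from station import manip
im=manip.snapshot("side");cv2.imwrite("pics/s14.png",cv2.convertScaleAbs(cv2.resize(im[145:190,270:350],None,fx=10,fy=10,interpolation=cv2.INTER_CUBIC),alpha=1.4,beta=0))
```

```text
(no output)
```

View pics/s14.png

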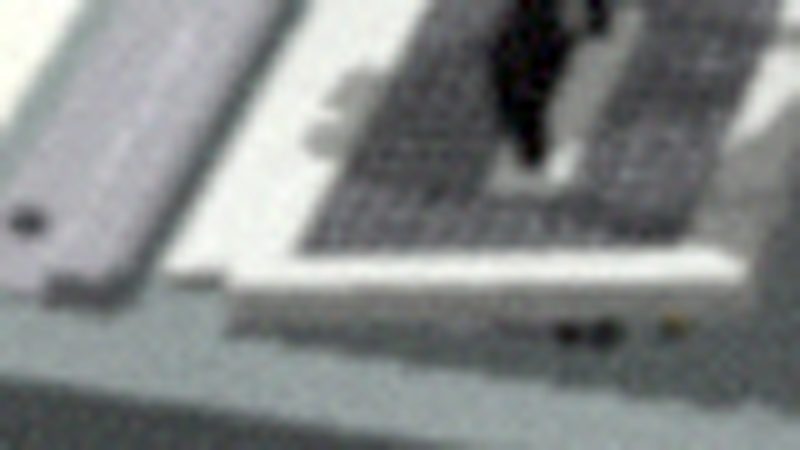

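Call:
send_rows --plan '[{"linear": [0,0,0.05],"roll": 0},{"linear": [0,0,0.1],"roll": 0},{"linear": [0,0,0.1],"roll": 0},{"linear": [0,0,0.1],"roll": 0},{"linear": [0,0,0.05],"roll": 0}]'

```text
t: 21.5
tcp_pos: [0.5617, -0.1999, 0.1534]
tool_rot: [-0.481, 0.526, -0.519, 0.473]
force: [-18.4, -0.0, 32.2]
finger_gap: 0.129
```

Run:
```python
from g import *
import cv2
inbox()
im=manip.snapshot("side");cv2.imwrite("pics/s15.png",cv2.resize(im[130:210,255:365],None,fx=7,fy=7,interpolation=cv2.INTER_CUBIC))
```

```text
t 21.5 tcp box -0.014494653977086193 0.0054352501109295355 0.15342137652718402 dyaw 0.0034820794214730916 F [-18.4266  -0.003   32.234 ] gap 11.014609885633442
```

View pics/s15.png

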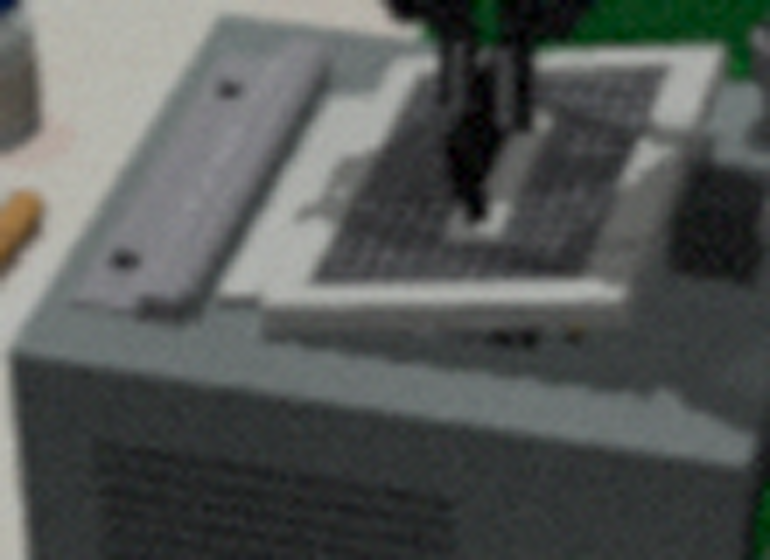

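Call:
send_rows --plan '[{"linear": [0,-0.03,0],"roll": 0},{"linear": [0,-0.03,0],"roll": 0},{"linear": [0,-0.02,0],"roll": 0},{"linear": [0,0,0],"roll": 0},{"linear": [0,0,0],"roll": 0}]'

```text
t: 22.18
tcp_pos: [0.5651, -0.1999, 0.1525]
tool_rot: [-0.478, 0.524, -0.521, 0.474]
force: [-6.3, -1.6, 11.5]
finger_gap: 0.129
```

Run:
```python
from g import *
import cv2
inbox();s=manip.sense();print(R.from_quat(s['tool_rot']).as_matrix()[:,1],s['ft_torque'])
im=manip.snapshot("side");cv2.imwrite("pics/s16.png",cv2.resize(im[130:210,255:365],None,fx=7,fy=7,interpolation=cv2.INTER_CUBIC))
```

```text
t 22.18 tcp box -0.011082997517780135 0.0057827582203351865 0.1524501245342753 dyaw 0.0025337120875181113 F [-6.2946 -1.6218 11.5014] gap 11.00224732405771
[-0.008  0.    -1.   ] [-0.0852  1.9482 -0.0037]
```

View pics/s16.png

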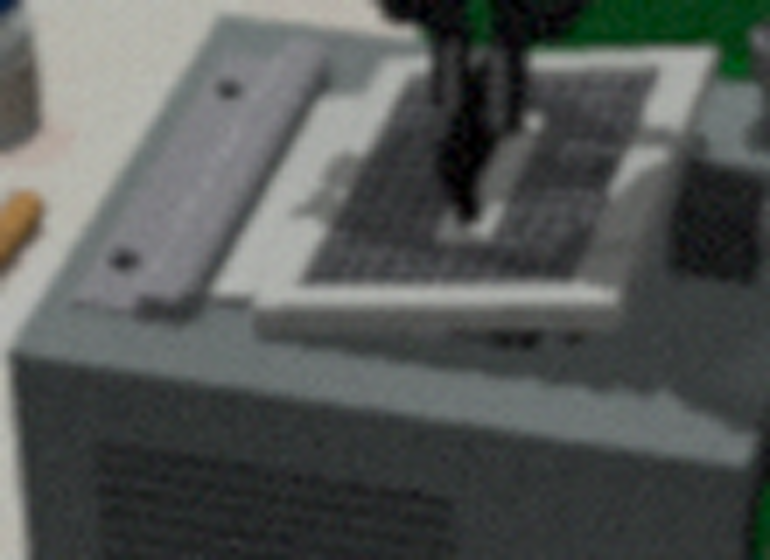

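Call:
send_rows --plan '[{"linear": [0,-0.03,0.1],"roll": 0},{"linear": [0,-0.02,0.1],"roll": 0},{"linear": [0,0,0.1],"roll": 0},{"linear": [0,0,0],"roll": 0},{"linear": [0,0,0],"roll": 0}]'

```text
t: 22.85
tcp_pos: [0.5779, -0.2004, 0.153]
tool_rot: [-0.476, 0.523, -0.523, 0.476]
force: [-2.1, -0.6, 0.7]
finger_gap: 0.129
```

Run:
```python
from g import *
import cv2
inbox();s=manip.sense();print(R.from_quat(s['tool_rot']).as_matrix()[:,1],s['ft_torque'])
im=manip.snapshot("side");cv2.imwrite("pics/s17.png",cv2.resize(im[130:210,255:365],None,fx=7,fy=7,interpolation=cv2.INTER_CUBIC))
```

```text
t 22.85 tcp box 0.0016568317896054517 0.006474651931181772 0.1530031893737568 dyaw 0.001498026003260225 F [-2.1056 -0.6193  0.6554] gap 10.986089301224709
[-0.0003  0.0003 -1.    ] [ 0.0869  0.8533 -0.0235]
```

View pics/s17.png

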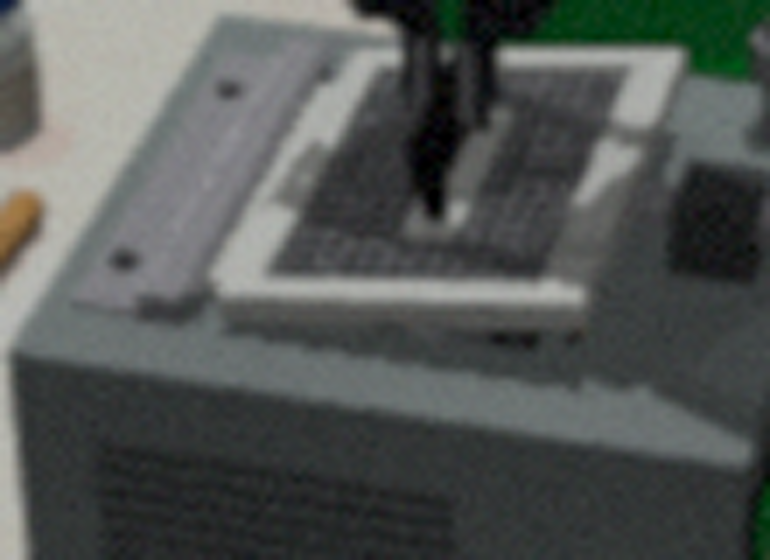

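Run:
```python
from g import *
o=lambda P:(proj("side",W(B,P))-[255,130]+.5)*7-.5
for a in (.1,.13,.16):
  # rotate filter about y by a, tip bottom on deck z=.130, grip x at .0017
  c,s=np.cos(a),np.sin(a)
  f=lambda x,z:(c*x+s*z,-s*x+c*z)
  gx,gz=f(0,.038);tx,tz=f(.101,0)
  X=lambda x,y,z:[f(x,z)[0]-gx+.0017,y+.0065,.130+f(x,z)[1]-tz]
  P=[X(-.075,.1,0),X(-.075,.1,.012),X(.075,.1,.012),X(.075,.1,0),X(-.075,-.1,.012),X(.101,0,.0025),X(0,0,.038)]
  print(a,o(P[:5]).round(0).tolist(),np.round(P[5],4),"gripz",P[6][2],"front z",P[0])
```

```text
0.1 [[577.0, 351.0], [575.0, 325.0], [210.0, 302.0], [214.0, 327.0], [678.0, 70.0]] [0.0987 0.0065 0.1325] gripz 0.1778933333618946 front z [np.float64(-0.0767189822284314), 0.10650000000000001, np.float64(0.14757068132984175)]
0.13 [[580.0, 340.0], [576.0, 315.0], [212.0, 301.0], [217.0, 326.0], [680.0, 60.0]] [0.0972 0.0065 0.1325] gripz 0.18077240036575115 front z [np.float64(-0.0775932394481575), 0.10650000000000001, np.float64(0.1528156091010663)]
0.16 [[582.0, 330.0], [578.0, 304.0], [214.0, 300.0], [220.0, 325.0], [681.0, 50.0]] [0.0958 0.0065 0.1325] gripz 0.18360577563631267 front z [np.float64(-0.07839613810451336), 0.10650000000000001, np.float64(0.15804000436410728)]
```

Call:
send_rows --plan '[{"linear": [0,0.05,0],"roll": 0},{"linear": [0,0.06,0],"roll": 0},{"linear": [0,0.06,-0.02],"roll": 0},{"linear": [0,0.06,0],"roll": 0},{"linear": [0,0.02,0],"roll": 0}]'

```text
t: 23.52
tcp_pos: [0.5786, -0.2009, 0.1509]
tool_rot: [0.476, -0.521, 0.524, -0.477]
force: [-6.9, 3.1, 26.2]
finger_gap: 0.125
```

Run:
```python
from g import *
import cv2
inbox();s=manip.sense();print(s['ft_torque'])
im=manip.snapshot("side");cv2.imwrite("pics/s18.png",cv2.resize(im[130:210,255:365],None,fx=7,fy=7,interpolation=cv2.INTER_CUBIC))
```

```text
t 23.52 tcp box 0.0024039869922923606 0.006049171528704043 0.15086557838706754 dyaw 0.0014922097352886576 F [-6.8591  3.0758 26.2292] gap 10.632629757916053
[ 0.6417  1.9837 -0.0357]
```

View pics/s18.png

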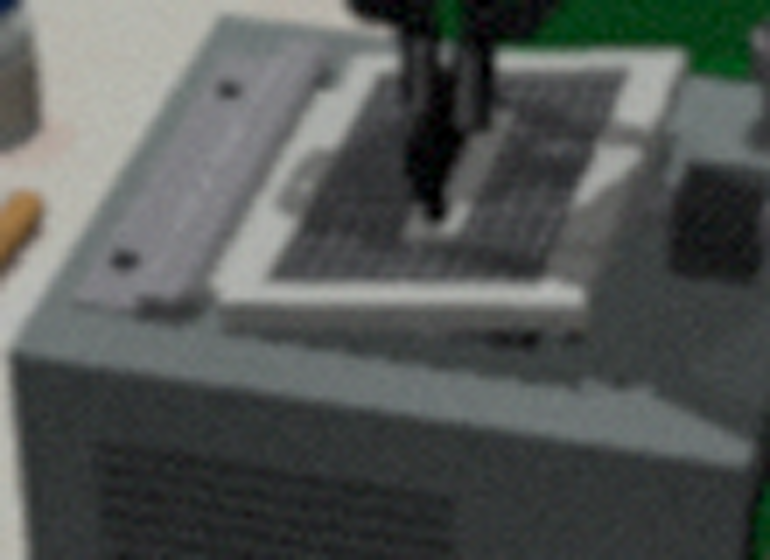

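Call:
send_rows --plan '[{"linear": [0,-0.1,0],"roll": 0},{"linear": [0,-0.05,0],"roll": 0},{"linear": [0,0,0.07],"roll": 0},{"linear": [0,0,0.08],"roll": 0},{"linear": [0,0,0],"roll": 0}]'

```text
t: 24.2
tcp_pos: [0.5807, -0.2009, 0.1497]
tool_rot: [-0.476, 0.524, -0.522, 0.476]
force: [-1.3, -0.4, -6.0]
finger_gap: 0.128
```

Run:
```python
from g import *
import cv2
inbox();s=manip.sense();print(s['ft_torque'])
im=manip.snapshot("side");cv2.imwrite("pics/s19.png",cv2.resize(im[130:210,255:365],None,fx=7,fy=7,interpolation=cv2.INTER_CUBIC))
```

```text
t 24.2 tcp box 0.0045551747124284 0.00630783065900663 0.14970872963916537 dyaw 0.0011792782502222654 F [-1.2797 -0.3655 -6.0189] gap 10.924454322368081
[ 0.0098  0.5517 -0.0654]
```

View pics/s19.png

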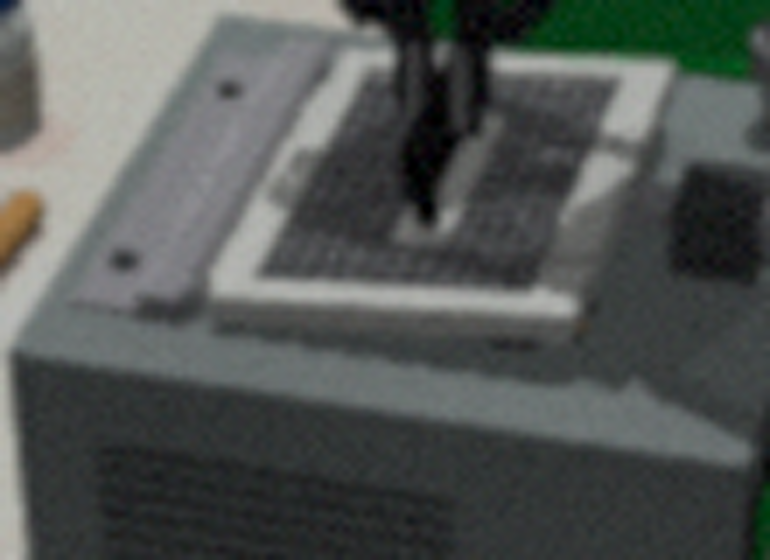

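Call:
send_rows --plan '[{"linear": [0,0.06,-0.01],"roll": 0},{"linear": [0,0.06,-0.02],"roll": 0},{"linear": [0,0.06,-0.02],"roll": 0},{"linear": [0,0.06,-0.02],"roll": 0},{"linear": [0,0,0],"roll": 0}]'

```text
t: 24.88
tcp_pos: [0.5802, -0.2011, 0.1429]
tool_rot: [0.476, -0.522, 0.523, -0.476]
force: [1.9, -0.3, -5.4]
finger_gap: 0.13
```

Run:
```python
from g import *
import cv2
inbox();s=manip.sense();print(s['ft_torque'])
im=manip.snapshot("side");cv2.imwrite("pics/s20.png",cv2.resize(im[130:210,255:365],None,fx=7,fy=7,interpolation=cv2.INTER_CUBIC))
```

```text
t 24.88 tcp box 0.0040394585519989345 0.006040816266298892 0.14288041685358202 dyaw 0.001354878556629066 F [ 1.9404 -0.3281 -5.4118] gap 11.104617080849902
[-0.1267 -0.2549 -0.0491]
```

View pics/s20.png

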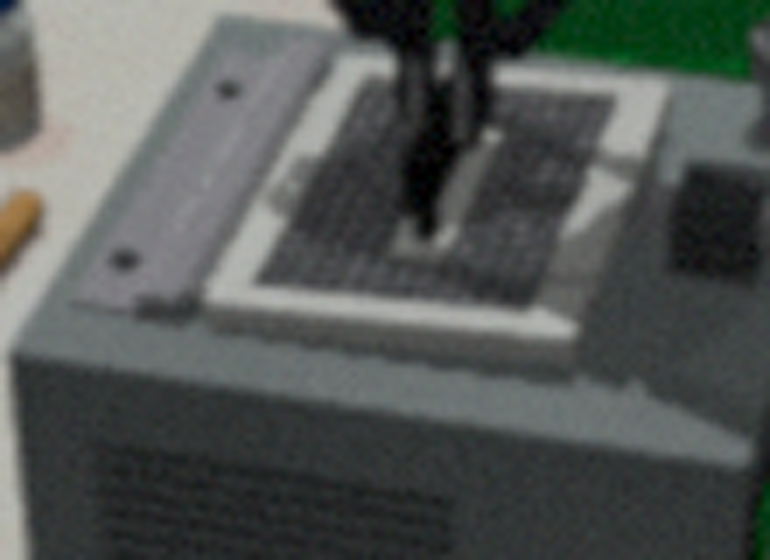

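Call:
send_rows --plan '[{"linear": [0,0.05,-0.03],"roll": 0},{"linear": [0,0.05,-0.03],"roll": 0},{"linear": [0,0.04,0],"roll": 0},{"linear": [0,0.04,0],"roll": 0},{"linear": [0,0,0],"roll": 0}]'

```text
t: 25.55
tcp_pos: [0.5777, -0.2007, 0.1379]
tool_rot: [0.476, -0.523, 0.523, -0.476]
force: [0.4, -0.9, -3.1]
finger_gap: 0.128
```

Run:
```python
from g import *
import cv2
inbox();s=manip.sense();print(s['ft_torque'])
im=manip.snapshot("side");cv2.imwrite("pics/s21.png",cv2.resize(im[130:210,255:365],None,fx=7,fy=7,interpolation=cv2.INTER_CUBIC))
```

```text
t 25.55 tcp box 0.0015114616204723878 0.006148779604901376 0.13786749925088415 dyaw 0.001387230315551935 F [ 0.3662 -0.8852 -3.1187] gap 10.92091078663852
[-0.125 -0.287 -0.024]
```

View pics/s21.png

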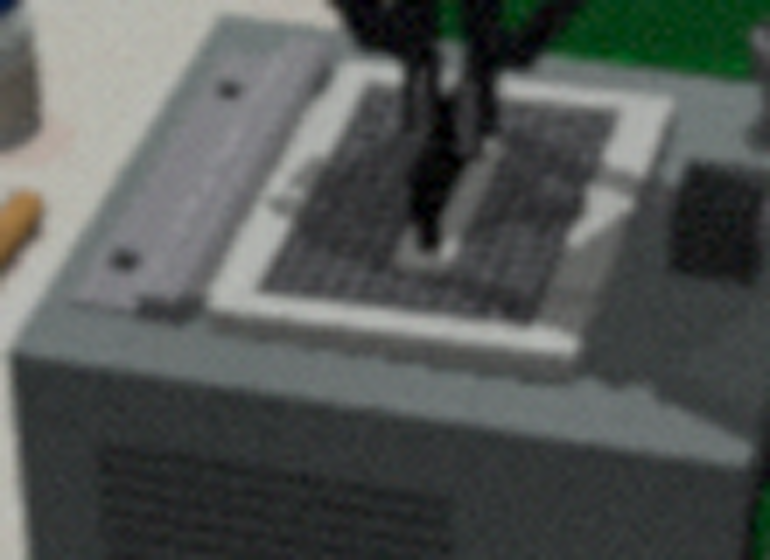

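Call:
send_rows --plan '[{"linear": [0,0.05,0],"roll": 0},{"linear": [0,0.05,0],"roll": 0},{"linear": [0,0.04,0],"roll": 0},{"linear": [0,0.03,0],"roll": 0},{"linear": [0,0,0],"roll": 0}]'

```text
t: 26.22
tcp_pos: [0.5772, -0.2006, 0.1354]
tool_rot: [-0.476, 0.523, -0.523, 0.476]
force: [-5.8, 0.8, 13.2]
finger_gap: 0.129
```

Run:
```python
from g import *
import cv2
inbox();s=manip.sense();print(s['ft_torque'])
im=manip.snapshot("side");cv2.imwrite("pics/s22.png",cv2.resize(im[130:210,255:365],None,fx=7,fy=7,interpolation=cv2.INTER_CUBIC))
```

```text
t 26.23 tcp box 0.0009898946535245327 0.0062704833902543595 0.1354439323818641 dyaw 0.001755016055983591 F [-5.752   0.7957 13.2252] gap 11.015490928664391
[0.2219 0.7134 0.0052]
```

View pics/s22.png

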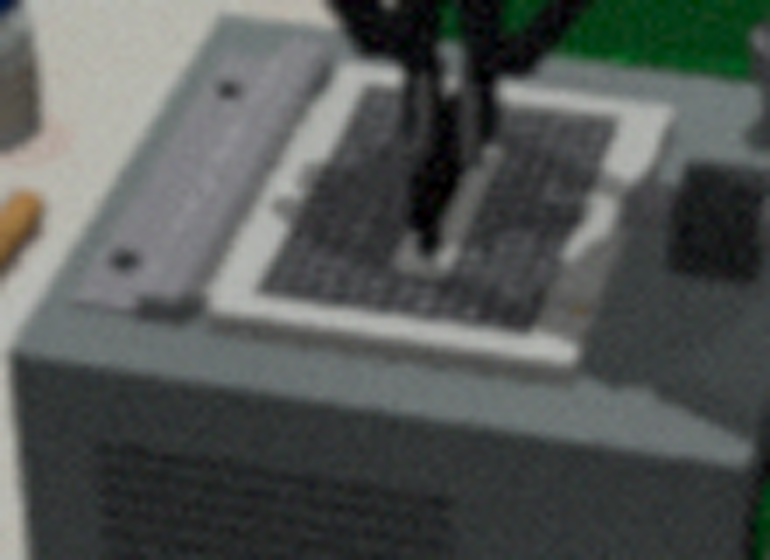

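Call:
send_rows --plan '[{"linear": [0,0.05,0],"roll": 0},{"linear": [0,0.05,0],"roll": 0},{"linear": [0,0.05,0],"roll": 0},{"linear": [0,0,0],"roll": 0},{"linear": [0,0,0],"roll": 0}]'

```text
t: 26.9
tcp_pos: [0.5773, -0.2006, 0.1354]
tool_rot: [0.476, -0.522, 0.523, -0.476]
force: [-10.6, 3.7, 34.8]
finger_gap: 0.123
```

Run:
```python
from g import *
import cv2
inbox();s=manip.sense();print(s['ft_torque'])
im=manip.snapshot("side");cv2.imwrite("pics/s23.png",cv2.resize(im[130:210,255:365],None,fx=7,fy=7,interpolation=cv2.INTER_CUBIC))
im=manip.snapshot("top");cv2.imwrite("pics/t23.png",cv2.resize(im[90:270,300:500],None,fx=3.3,fy=3.3,interpolation=cv2.INTER_CUBIC))
```

```text
t 26.9 tcp box 0.0010879900300348674 0.006242503685953843 0.1353554528172674 dyaw 0.0021289732728094757 F [-10.6244   3.7325  34.7877] gap 10.479495626451191
[0.7455 1.8347 0.0282]
```

View pics/s23.png

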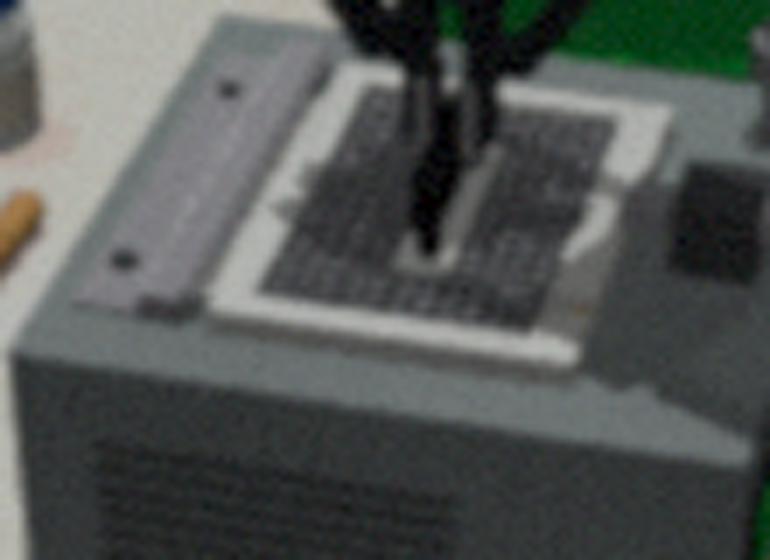

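View pics/t23.png

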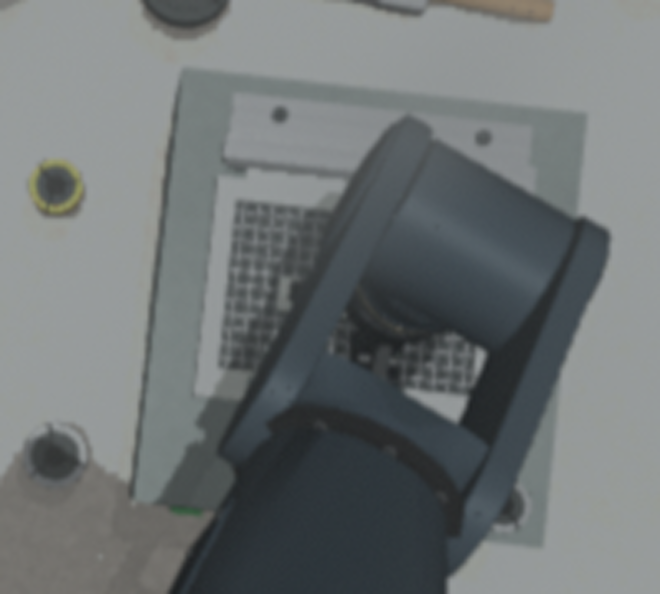

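Call:
send_rows --plan '[{"linear": [0,-0.1,0],"roll": 0},{"linear": [0,-0.1,0],"roll": 0},{"linear": [0,0,0],"roll": 0},{"linear": [0,0,0],"roll": 0},{"linear": [0,0,0],"roll": 0}]'

```text
t: 27.62
tcp_pos: [0.5772, -0.2005, 0.1355]
tool_rot: [-0.476, 0.523, -0.522, 0.476]
force: [-5.3, 1.7, 9.8]
finger_gap: 0.127
```

Call:
send_rows --plan '[{"linear": [0,0,0],"roll": 0},{"linear": [0,0,0],"roll": 0},{"linear": [0,0,0],"roll": 0},{"linear": [0,-0.3,0],"roll": 0},{"linear": [0,-0.7,0],"roll": 0}]' --claw 40

```text
t: 28.25
tcp_pos: [0.5772, -0.2002, 0.1638]
tool_rot: [-0.476, 0.524, -0.522, 0.476]
force: [-0.1, -0.9, -0.8]
finger_gap: 0.47
```

Call:
send_rows --plan '[{"linear": [0,-0.9,0],"roll": 0},{"linear": [0,-0.9,0],"roll": 0},{"linear": [0.5,-0.6,-1],"roll": 0},{"linear": [0.5,0,-1],"roll": 0},{"linear": [0.5,0,-0.5],"roll": 0}]'

```text
t: 28.88
tcp_pos: [0.4978, -0.2384, 0.2373]
tool_rot: [0.476, -0.523, 0.523, -0.476]
force: [0.1, -0.1, -0.5]
finger_gap: 0.468
```

Run:
```python
from g import *
import cv2
inbox();s=manip.sense();print(s['ft_torque'])
im=manip.snapshot("side");cv2.imwrite("pics/s24.png",cv2.resize(im[130:210,255:385],None,fx=6,fy=6,interpolation=cv2.INTER_CUBIC))
im=manip.snapshot("top");cv2.imwrite("pics/t24.png",cv2.resize(im[90:270,300:500],None,fx=3.3,fy=3.3,interpolation=cv2.INTER_CUBIC))
```

```text
t 28.88 tcp box -0.07446113803904503 -0.03898629052739985 0.23725364312103026 dyaw 0.0013054767846336218 F [ 0.1362 -0.149  -0.509 ] gap 39.92549149085553
[-0.0061 -0.0042 -0.0218]
```

View pics/s24.png

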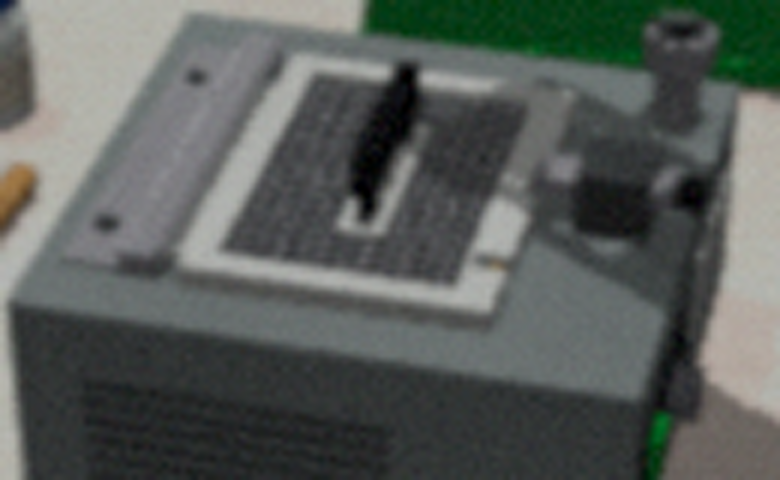

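View pics/t24.png

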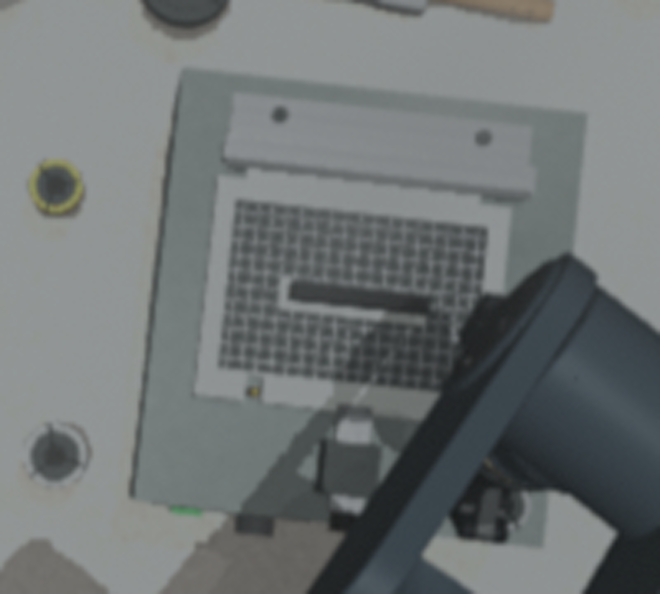

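Call:
send_rows --plan '[{"linear": [1,-0.3,0],"roll": 0},{"linear": [1,-0.3,0],"roll": 0},{"linear": [1,0,0],"roll": 0},{"linear": [1,0,0],"roll": 0},{"linear": [1,0,0],"roll": 0}]'

```text
t: 29.6
tcp_pos: [0.486, -0.3883, 0.2545]
tool_rot: [0.476, -0.522, 0.523, -0.476]
force: [0.4, -0.0, -0.2]
finger_gap: 0.468
```

Call:
send_rows --plan '[{"linear": [1,0,0],"roll": 0},{"linear": [1,0,0],"roll": 0},{"linear": [1,0,0],"roll": 0},{"linear": [1,0,0],"roll": 0},{"linear": [0,0,0],"roll": 0}]'

```text
t: 30.22
tcp_pos: [0.4741, -0.5091, 0.2538]
tool_rot: [0.476, -0.523, 0.524, -0.476]
force: [-0.6, 0.1, -0.7]
finger_gap: 0.468
```

Run:
```python
from g import *
import cv2
s=manip.snapshot("side");a=manip.snapshot("top")
s0=cv2.imread("pics/side0.png");a0=cv2.imread("pics/top0.png")
st=lambda i:cv2.convertScaleAbs(i,alpha=1.6,beta=-40)
r=lambda i,f:cv2.resize(i,None,fx=f,fy=f,interpolation=cv2.INTER_CUBIC)
cv2.imwrite("pics/t25.png",st(np.vstack([r(a0[185:250,355:465],4.5),r(a[185:250,355:465],4.5)])))
cv2.imwrite("pics/s25.png",st(np.vstack([r(s0[130:190,300:390],5),r(s[130:190,300:390],5)])))
```

```text
(no output)
```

View pics/t25.png

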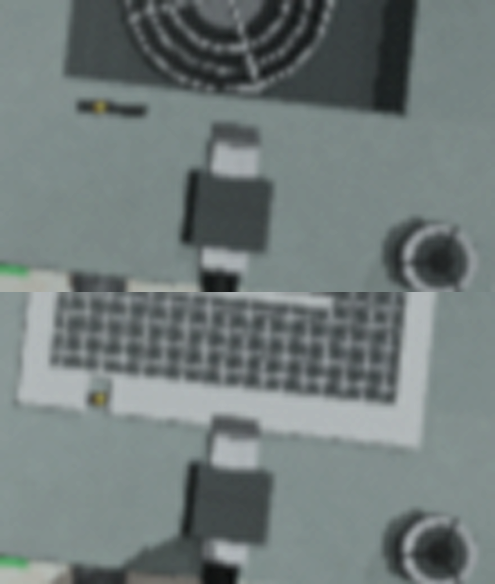

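View pics/s25.png

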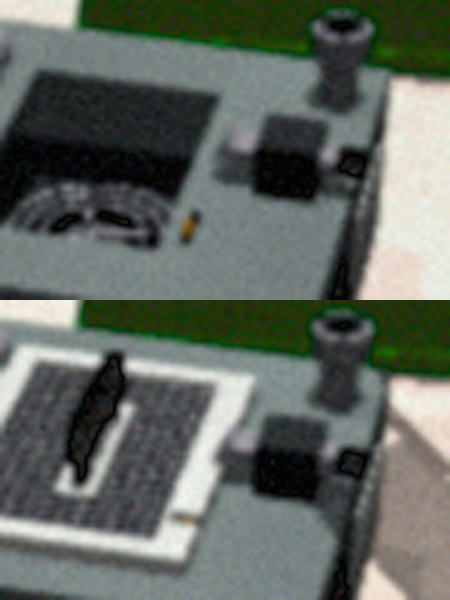

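Run:
```python
from g import *
import cv2
s=manip.snapshot("side");a=manip.snapshot("top")
dx=lambda i:i
P=np.array([[-75,100,12],[-75,100,0],[75,100,12],[-75,-100,12],[75,-100,12],[101,80,5],[0,45,50],[0,-45,50]])/1000.
w=P+[.001,.0063,.130]; w=W(B,w)
for n,i,o,f in(("side",s,(255,130),7),("top",a,(340,120),6)):
    c=cv2.resize(i[o[1]:o[1]+82,o[0]:o[0]+110] if n=="side" else i[120:220,340:470],None,fx=f,fy=f,interpolation=cv2.INTER_CUBIC)
    for u in (proj(n,w)-o+.5)*f-.5: cv2.drawMarker(c,tuple(int(round(v)) for v in u),(0,0,255),cv2.MARKER_CROSS,11,1)
    cv2.imwrite(f"pics/{n}26.png",c)
print(manip.sense()['t'])
```

```text
30.425
```

View pics/side26.png

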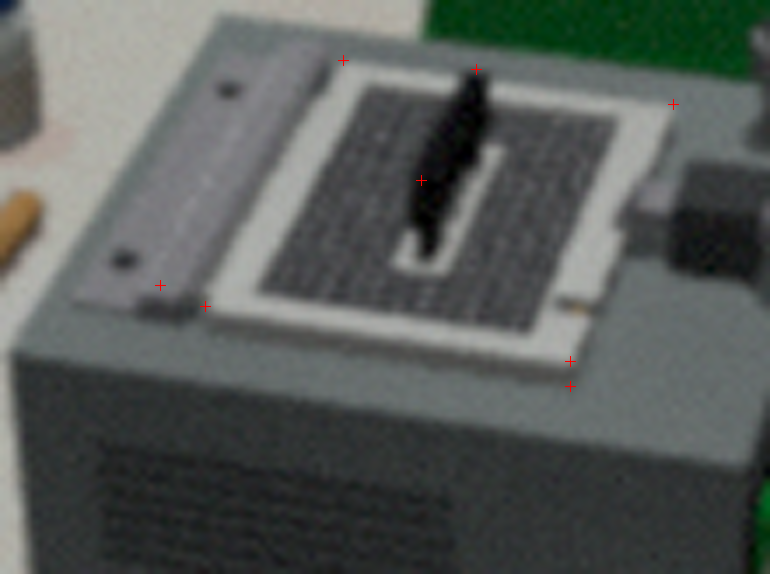

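View pics/top26.png

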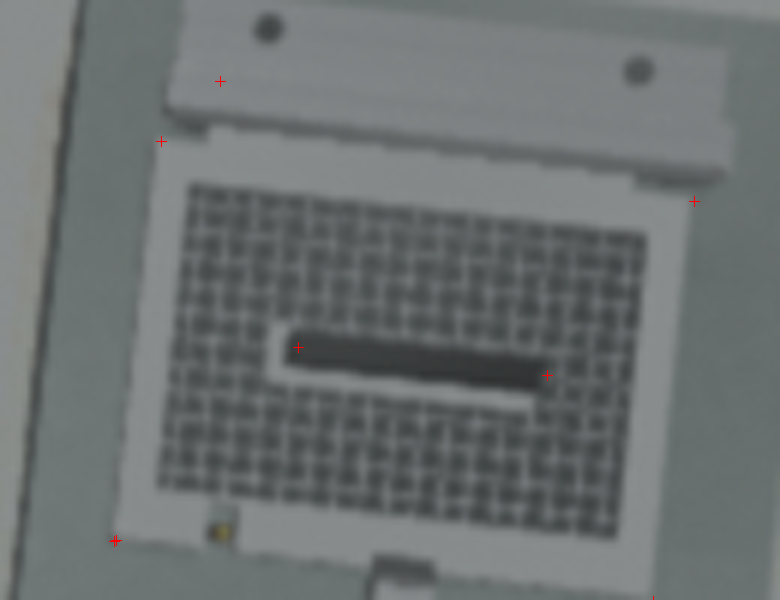

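```bash
python3 -c "
from station import manip
print(manip.sign_off(), manip.sense()['t'])"
```

```text
the job is handed in; nothing more can be done
the job is handed in; nothing more can be done
```

The filter is seated in the box and the job was handed in at about 30.4 s of the 61 s allowed. `sign_off` gives no verdict, so everything below rests on my own checks.

**What I did:**
- I gripped the filter's bar and carried it over the collets to the box.
- The tool can only turn about its own axis, so I got the tilt by contact: I set the front rail on the catch housing and lowered the tongue to the deck.
- I slid the tongue under the lip, swung the front down and pressed until nothing moved. The wrist read about 35 N at that point.
- I let go and moved the arm clear.

**What the last checks showed:**
- **Hooking:** the pictures gave a tilt of about 0.16 rad with the tongue tip about 8 mm under the lip.
- **Seating:** the filter lies flat, with its corners within about 2 mm of the seated model. The pin shows in the notch, at about y = +6.5 mm.
- **Catch:** the bolt lies over the front rail at its original closed position. I judged this from the pictures only; the joint value was not available to me.
- **Collets:** the collet on the box looks unmoved in the final pictures. The two on the bench look unmoved in slightly earlier ones; I did not measure any of them again.

**What failed or disagreed:**
- **First grasp:** it closed on air. By touch the fingertips are about 32 mm behind the reported TCP, while the interface says 8 mm ahead of it. I used the touch value from then on.
- **First slide under the lip:** it stuck from friction at 18 N sideways and 32 N down, and went through once I eased the downward load.
- **First press at the front:** it stopped on top of the bolt, and went home after I moved the filter a few millimetres further in.

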